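# Set the length stop of the cut-off jig to its long hole and lay the stock against it

## Task

Set the cut-off jig on the bench to its long length: press the spring button of the telescoping stop down until the stop kicks free, then draw the stop out gently by its upright tab until the button pops up through the hole in the index plate, never loading the button with more than about 15 N against the edge of a hole. Then lay the square wood offcut that lies to the right of the jig (the near one, not the one at the back edge of the bench) flat on the jig's bed, its end touching the stop plate and its long side against the low wooden fence strip, ready to saw, and let go of it. Leave the other things on the bench alone.

Things in the scene. Friction and masses are not known exactly. Their poses are not given: they have to be found in the camera images.
- cut_off_jig: Cut-off jig screwed to the bench: plywood board 180 x 360 x 15 mm, grey steel tube along its back. Origin: centre of the board's underside; x across the board (away from the robot; it is turned by up to 0.3 rad), y along it, the way the stop draws out, z up. The bed for the stock is the board's top, z = 15 mm, in front of the fence strip.
- fence (a point): Point on the fence face, at bed height, mid-board (jig frame -13, 0, 15 mm); axes as the jig's. The wooden fence strip, 40 mm wide and 12 mm high, fills x = 0 to 40 mm of this frame and the board's whole length; the stock lies at x < 0, its long side on this face. The tube is behind the strip.
- index_plate_middle (a point): Nominal middle of the aluminium index plate (34 x 50 x 2 mm, flat on the tube's top), at tube top height; axes as the jig's. The plate has the second hole (13 mm) at its middle; it was slid by hand when set, then screwed fast: plate and hole lie up to 8 mm to either side of this point along y, which no reading tells. Below it the tube has a 32 mm slot, where the button first rises by 2 mm.
- tube_mouth (a point): Middle of the top edge of the grey outer tube's mouth, jig frame (45, 30, 51) mm; axes as the jig's. The tube is 36 mm square (40 over its straps), lies along y from here 197 mm back (-y), and its top is flat but for two 1.5 mm straps (18 and 165 mm back) and the index plate. Its first hole (13 mm), 116 mm back, has the button in it at the start.
- stop_arm: Stop arm: inner tube and an 8 mm steel stop plate across the bed. Slides along the jig's y only, 75 mm at most. Origin: on the plate's working face (it looks to -y; plate y = 0 to 8 mm) at bed height, in line with the tube; axes as the jig's. The plate spans x = -105 to 18, z = 14 to 47 mm. Friction 2 N, plus 2 N per 0.1 m/s. In the first hole a kick spring pushes it to +y with 10 N.
- tab_top (a point): Middle of the top edge of the stop plate's upright tab, 36 mm wide (x), 8 mm thick (y), 85 mm above the bed, 49 mm above the tube's top; hold it across its thickness from above. Moves with the arm. Once the button has popped into the second hole (2 mm of play there) the arm stops dead: a rise in pull of about 6 N tells it. Draw at some 15 mm/s; pulling on strains the button.
- snap_button: Spring button on the stop arm, 135 mm behind its working face: round-headed steel pin, 11 mm thick. Origin: middle of its top. It stands 7 mm above the tube's top when up in a hole. Pressed flush (3 to 5 N) with a fingertip, which then meets the tube's top, it frees the arm, which kicks out about 14 mm by itself and stays there; the wall then holds the button 2 mm below the tube's top until the next hole.
- wood_offcut_0: The stock: a plain softwood offcut, 160 x 42 x 39 mm, 0.13 kg, lying on the bench to the right of the jig. Origin: centre of its underside; x along its length, y across its width, z up. It may be laid in the jig either end first.
- try_square: The try square on the bench, a bystander to be left alone. Origin: centre of its underside.
- tape_measure: The tape measure on the bench, a bystander to be left alone. Origin: centre of its underside.
- oil_can: The oil can on the bench, a bystander to be left alone. Origin: centre of its underside.
- carpenter_pencil: The pencil on the bench, a bystander to be left alone. Origin: centre of its underside.
There are look-alikes about, which are no part of the job. What is shaped like the wood_offcut_0 but turquoise is not meant.

How it is judged:
On the way:
1. the stop arm is drawn out and its button stands up in the index plate's hole (y of snap_button in the frame of cut_off_jig between -0.042 and -0.018 m and z of snap_button in the frame of cut_off_jig above 0.056 m), for 0.3 s.
At the end, for the whole second after the job is handed in: The button stands up (within 2 mm of fully out) in the index plate's hole, and the offcut lies at rest flat on the bed, its end within 4.5 mm of the stop plate, its side within 7 mm of the fence strip (both measured at its middle) and parallel to it within 0.06 rad (all of step 1 and y of wood_offcut_0 in the frame of stop_arm between -0.0845 and -0.0775 m and x of wood_offcut_0 in the frame of stop_arm between -0.086 and -0.0755 m and z of wood_offcut_0 in the frame of cut_off_jig between 0.012 and 0.019 m and angle between the x axis of wood_offcut_0 and the y axis of cut_off_jig, either way round below 0.06 rad and angle between wood_offcut_0's own z axis and vertical below 0.06 rad and linear speed of wood_offcut_0 below 0.01 m/s); the robot touches nothing.
It fails at once if the spring button was pressed sideways against the edge of its hole with more than 16 N (contact force between snap_button and cut_off_jig above 16 N).
It fails at once if the try square was moved by more than 30 mm (distance of try_square from where it was at the start of the episode above 0.03 m).
It fails at once if the tape measure was moved by more than 30 mm (distance of tape_measure from where it was at the start of the episode above 0.03 m).
It fails at once if the oil can was moved by more than 30 mm (distance of oil_can from where it was at the start of the episode above 0.03 m).
It fails at once if the pencil was moved by more than 30 mm (distance of carpenter_pencil from where it was at the start of the episode above 0.03 m).
It also fails if it takes over 59 s, if anything falls off the work surface, if the arm or the gripper's body presses on something with over 40 N, if the wrist force passes 120 N, or if a joint passes its speed limit or range.

## Robot

A 6-joint arm with a two-finger parallel gripper is mounted at the origin on a cart in front of the work surface, level with it; the furniture and walls round the work are solid. World frame = base frame: x ahead of the robot, y to its left, z up, the work surface at z = 0. Lengths are in m, angles in rad, forces in N, time in s.
With the tool pointing down it reaches from about 0.4 to 0.825 m from the base axis. Payload 7 kg.
Tool frame: the origin (TCP) lies midway between the tips of the shut fingers; the grasp point (between the pads) lies 19 mm behind it; z points along the fingers, x is the direction in which the jaws open and shut, and the axes are right-handed (so a half turn about z gives the same grasp; the last joint's range is limited). The gripper opens to 88 mm and grips with 3 to 60 N. Pads are 19 mm wide; open, the fingers measure 130 mm over their backs; the gripper's body (78 mm by 193 mm) begins 47 mm behind the grasp point.
Start: joints at [-1.047, 0.359, 0.012, 0, -1.224, -0.288], TCP at [0.158, -0.656, 0.203] pointing down, gripper open.
Joint ranges: [-3.07, 3.07], [-1.43, 2.12], [-1.02, 1.25], [-3.03, 1.67], [-3.05, -0], [-3.03, 3.03]. Speed limits (rad/s): [2.39, 2.39, 3.01, 3.14, 3.14, 3.14].

## Interface

Orientations are given as [roll, pitch, yaw] about the fixed x, y, z axes, in that order (R = Rz(yaw) Ry(pitch) Rx(roll)).
In Python, from station import arm gives the robot as it stands.
- The arm moves only by the tool apply_moves, never from a script. Its argument "moves" is a list of rows, each a list of 4 numbers: the shift along the tool's x, y, z in mm, then the turn about the tool's z in rad. A call has 1 to 5 rows; each row shifts and turns the commanded pose from where the row before left it, along the tool's axes as they then stand; what a row does not reach is not made up. A row lasts 1/10 s, in which the tool goes at most 50 mm and 8.59 degrees, less where a joint would pass 70% of its speed; a pose out of reach is approached as far as the arm can. A call with a gripper value outside its range is refused whole. "jaw" is the finger opening in mm, from 0 to 87.6, set as the call begins (left out, the last holds). The fingers move at their own pace and stop on an object; "squeeze" is the grip in N (left out, the last holds). Time passes only in rows, so rows that do not move let the fingers close. It gives the time, the measured TCP pose, the force and the opening at its end, in the units of the state.
- arm.get_state(): the state, without advancing time (a new reading comes with each control period).
- arm.grab_frame(name): name is "scene" or "top"; returns (picture, depth): 480x640x3 uint8, red, green, blue; 480x640 float32, m along the optical axis (not along the pixel's ray), 0 where there is no reading.
- arm.camera_info(name): a dict with "fov_y" (degrees; the focal length in pixels is half the picture's height over the tangent of half this angle, whatever the lens; pixels are square), "cx", "cy" (the principal point, pixels), "k1" (the pictures are not rectified: a ray, as slopes to the right and down, at radius r is drawn at 1 + k1 r^2 times it, then the intrinsics apply), "R" (3x3) and "t" (3): a world point X has camera coordinates R X + t. Camera axes: x right, y down, z forward; pixel columns grow to the right and rows downward; lengths in m; the calibration is good to about 2 mm. A picture is of the moment at which its call begins. camera_info takes no time and is no camera call.
- arm.job_done(): hands the job in, once; it reports no verdict.
The state is a dict: "t": time; "q": joint angles; "qd": joint speeds; "joint_efforts": joint torques, N m; "eef_pos": TCP position; "ee_rot": TCP orientation; "force": force on the tool from outside, world axes, zero at the start; "moment": the same for the moment, N m; "width": finger opening in m.
Only numpy, scipy, OpenCV 4.12 (cv2) and the standard library are available. Lean on these libraries where they do the work, as an engineer would, in place of code of your own. Each camera call takes 0.05 s, during which the arm holds its last target.

## Working session

There is one attempt and no reset: what is moved stays moved. The work goes in short steps, Python scripts to look and compute and a tool call to move; the robot and the scene stay as the last step left them, time stands still between calls to the robot, and variables do not carry over. Pictures are saved under pics/ and viewed, and the job is handed in when it is done.

Besides the shell and the picture viewer there is one more tool, called after "Call:" as name(argument=value, ...), one argument or row to a line, values as JSON. apply_moves: Moves the arm, as the interface text tells. Its arguments: {"type":"object","properties":{"moves":{"type":"array"},"jaw":{"type":"number"},"squeeze":{"type":"number"}},"required":["moves"]}

```bash
ls -la; mkdir -p pics
python3 - <<'E'
from station import arm
import cv2,json,numpy as np
s=arm.get_state(); print({k:(np.round(v,4).tolist() if not isinstance(v,float) else v) for k,v in s.items()})
for n in ("scene","top"):
    print(n,arm.camera_info(n))
    p,d=arm.grab_frame(n)
    cv2.imwrite(f"pics/{n}0.png",p[:,:,::-1]); np.save(f"pics/{n}0_d.npy",d); np.save(f"pics/{n}0.npy",p)
E
```

```text
total 12
drwxr-xr-x  3 agent agent 4096 Dec  5 19:02 .
drwxr-xr-x 23 root  root  4096 Dec  5 19:02 ..
drwxr-xr-x  2 agent agent 4096 Dec  5 19:02 pics
{'t': 0.0, 'q': [-1.0469, 0.3594, 0.0111, -0.0004, -1.2241, -0.2881], 'qd': [0.001, 0.0005, -0.0006, 0.0005, -0.0014, 0.0008], 'joint_efforts': [-0.0001, -58.2718, 29.3057, 6.9969, 0.0069, -0.0001], 'eef_pos': [0.1575, -0.6558, 0.2022], 'ee_rot': [-3.1415, -0.0017, 1.8065], 'force': [0.3107, 0.2994, -0.0669], 'moment': [0.0255, 0.0149, -0.0059], 'width': 0.08762247648665579}
scene {'fov_y': 47.39026684823203, 'cx': 327.71618947959234, 'cy': 245.66264342535993, 'k1': -0.010759046875871783, 'R': array([[ 0.57414031, -0.81872462, -0.00727356],
       [-0.54125103, -0.37286305, -0.75367133],
       [ 0.61433723,  0.43664991, -0.65721125]]), 't': array([-0.44110397,  0.36500059,  1.62801399])}
top {'fov_y': 51.342054640056624, 'cx': 314.61500037310753, 'cy': 237.55054995130848, 'k1': -0.08636585881765287, 'R': array([[-0.11510473, -0.99330735,  0.00956058],
       [-0.81561941,  0.08901158, -0.5717009 ],
       [ 0.5670237 , -0.07360327, -0.82040641]]), 't': array([-0.01296825,  0.57934805,  1.42149246])}
```

View pics/scene0.png

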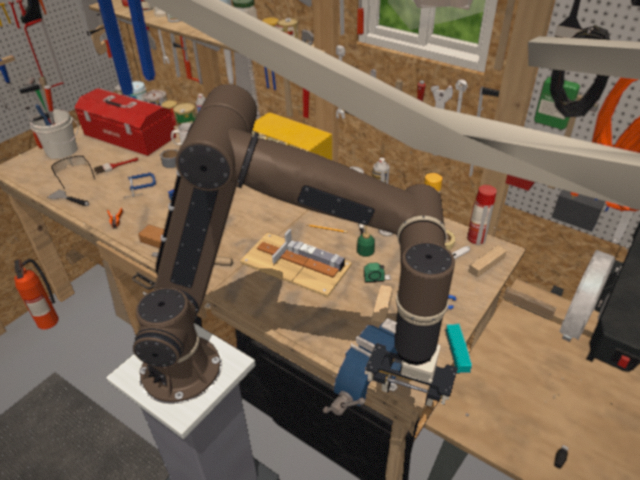

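View pics/top0.png

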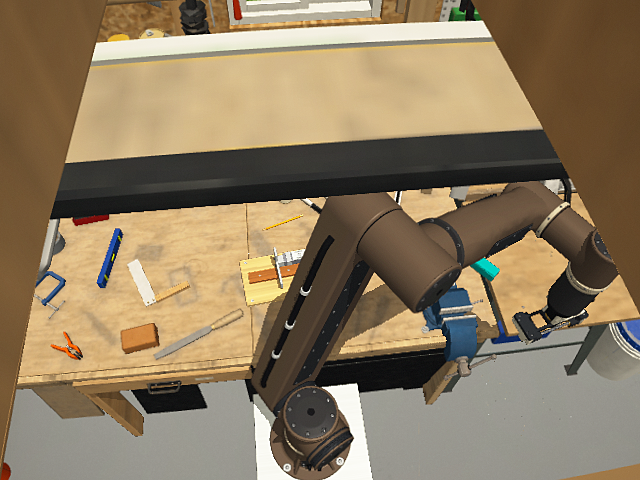

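```bash
cat > h.py <<'E'
from station import arm
import cv2, numpy as np
def K(ci):
    f=240/np.tan(np.radians(ci['fov_y'])/2); return f
def proj(n,X):
    ci=arm.camera_info(n); f=K(ci); X=np.atleast_2d(X)
    c=X@ci['R'].T+ci['t']; s=c[:,:2]/c[:,2:]; r2=(s**2).sum(1,keepdims=True)
    s=s*(1+ci['k1']*r2); return s*f+[ci['cx'],ci['cy']]
def ray(n,uv):
    ci=arm.camera_info(n); f=K(ci); uv=np.atleast_2d(np.asarray(uv,float))
    sd=(uv-[ci['cx'],ci['cy']])/f; s=sd.copy()
    for _ in range(20): s=sd/(1+ci['k1']*(s**2).sum(1,keepdims=True))
    return ci, np.c_[s,np.ones(len(s))]
def at_z(n,uv,z):
    ci,r=ray(n,uv); C=-ci['R'].T@ci['t']; d=r@ci['R']
    return C+d*((z-C[2])/d[:,2])[:,None]
def at_depth(n,uv,dep):
    ci,r=ray(n,uv); return (r*np.asarray(dep).reshape(-1,1)-ci['t'])@ci['R']
def cloud(n,d):
    v,u=np.mgrid[0:480,0:640]; uv=np.c_[u.ravel(),v.ravel()]
    P=at_depth(n,uv,d.ravel()); P[d.ravel()==0]=np.nan
    return P.reshape(480,640,3)
def crop(img,x0,y0,x1,y1,s,fn):
    c=cv2.resize(img[y0:y1,x0:x1],None,fx=s,fy=s,interpolation=cv2.INTER_CUBIC)
    cv2.imwrite(fn,c[:,:,::-1])
E
python3 - <<'E'
from h import *
p=np.load('pics/scene0.npy'); crop(p,230,200,390,310,5,'pics/c_scene0.png')
p=np.load('pics/top0.npy'); crop(p,230,200,390,320,5,'pics/c_top0.png')
E
```

```text
(no output)
```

View pics/c_scene0.png

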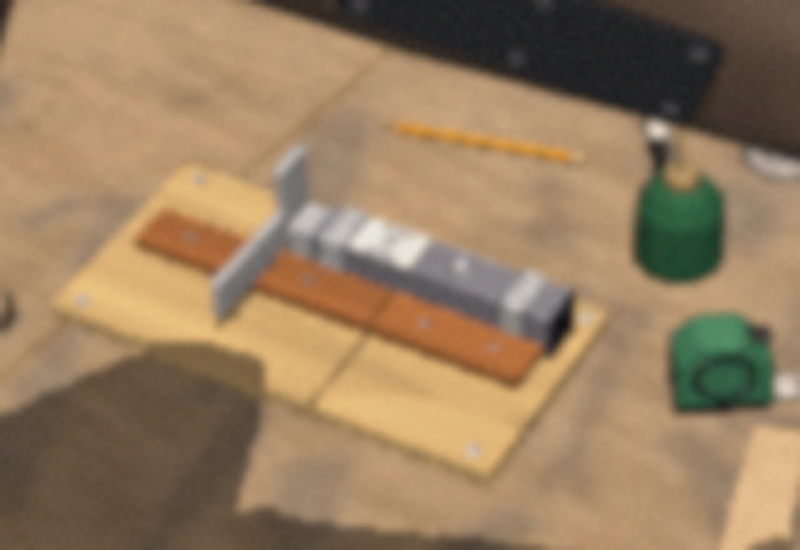

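View pics/c_top0.png

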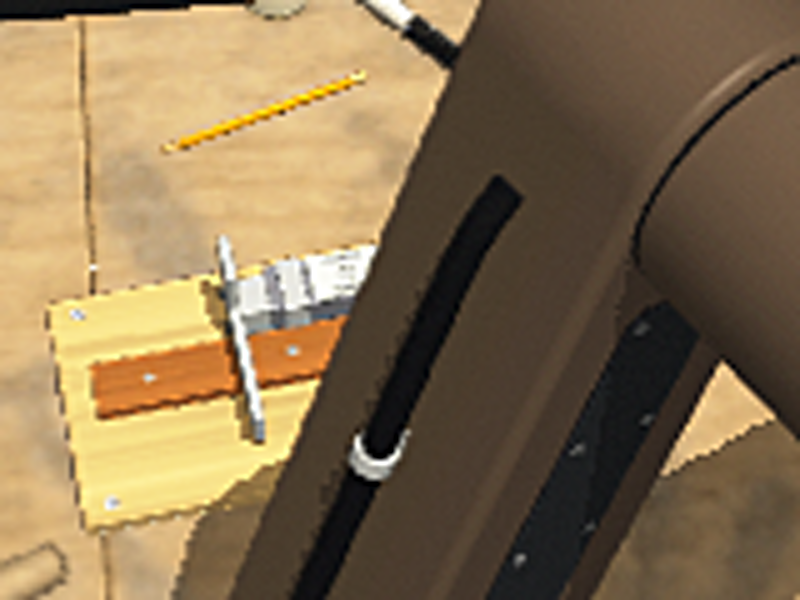

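```bash
cat > fit.py <<'E'
from h import *
from scipy.optimize import least_squares
def T(p):
    c,s=np.cos(p[2]),np.sin(p[2]); return np.array([[c,-s,p[0]],[s,c,p[1]],[0,0,0]])
def jig2w(p,P):
    P=np.atleast_2d(P).astype(float)/1000; c,s=np.cos(p[2]),np.sin(p[2])
    return np.c_[p[0]+c*P[:,0]-s*P[:,1], p[1]+s*P[:,0]+c*P[:,1], P[:,2]]
def fit(obs):
    def f(p):
        r=[]
        for n,P,uv in obs: r.append((proj(n,jig2w(p,[P]))[0]-uv))
        return np.ravel(r)
    r=least_squares(f,[0.6,0.05,0.1],loss='soft_l1'); return r.x,f(r.x).reshape(-1,2)
E
python3 - <<'E'
from fit import *
S=lambda x,y:(230+x/5-0.4,200+y/5-0.4)
obs=[('scene',(90,180,15),S(193,165)),('scene',(-90,180,15),S(53,305)),('scene',(90,-180,15),S(607,312)),('scene',(-90,-180,15),S(488,476)),
('scene',(-13,180,27),S(138,238)),('scene',(-13,-180,27),S(518,378)),
('top',(90,180,15),S(48,303)),('top',(-90,180,15),S(87,524))]
p,r=fit(obs); print(p); print(r.round(2))
for n in('scene','top'):
    q,r=fit([o for o in obs if o[0]==n]); print(n,q)
p1=p
names={'btn':(45,-86,58),'mouth':(45,30,51),'plate':(45,-30,51),'hole1':(45,-86,51)}
for k,v in names.items(): print(k,jig2w(p,[v])[0].round(4),proj('scene',jig2w(p,[v]))[0].round(1))
d=np.load('pics/scene0_d.npy'); C=cloud('scene',d)
for uv in [(322,252),(300,260),(310,248),(330,258),(260,262),(300,275),(288,232),(385,300)]:
    print(uv,C[uv[1],uv[0]].round(4))
dt=np.load('pics/top0_d.npy'); C=cloud('top',dt)
for uv in [(250,270),(260,290),(255,277),(245,264),(200,230),(290,256)]:
    print(uv,C[uv[1],uv[0]].round(4))
E
```

```text
[ 0.55518408 -0.0080602   0.11275099]
[[-1.15 -0.52]
 [-0.81 -0.26]
 [ 0.63  0.43]
 [ 0.26 -0.12]
 [-5.9  -1.82]
 [ 4.99  2.69]
 [ 0.13 -0.54]
 [ 0.13  0.04]]
scene [ 0.55588219 -0.00856433  0.10864399]
top [ 0.55469474 -0.00753082  0.11491779]
btn [ 0.6096 -0.0885  0.058 ] [322.3 252.6]
mouth [0.5965 0.0268 0.051 ] [294.2 243.9]
plate [ 0.6033 -0.0328  0.051 ] [308.6 249.1]
hole1 [ 0.6096 -0.0885  0.051 ] [322.3 254.1]
(322, 252) [ 0.6149 -0.0833  0.0542]
(300, 260) [ 0.5609 -0.0253  0.0264]
(310, 248) [ 0.6094 -0.0346  0.0527]
(330, 258) [ 0.6031 -0.126   0.0564]
(260, 262) [0.4796 0.0928 0.0165]
(300, 275) [ 0.5084 -0.0647  0.0158]
(288, 232) [0.5966 0.0522 0.0948]
(385, 300) [ 0.5515 -0.3794  0.042 ]
(250, 270) [0.5795 0.1456 0.0124]
(260, 290) [0.4963 0.1153 0.0133]
(255, 277) [0.5413 0.1289 0.0263]
(245, 264) [0.6062 0.162  0.0119]
(200, 230) [ 0.7805  0.3239 -0.0008]
(290, 256) [0.5959 0.0036 0.0529]
```

```bash
cat >> h.py <<'E'
def to(x=None,y=None,z=None,yaw=None):
    """remaining shift tool axes mm + turn"""
    s=arm.get_state(); p=np.array(s['eef_pos']); r=s['ee_rot']; 
    from scipy.spatial.transform import Rotation as Ro
    R=Ro.from_euler('xyz',r).as_matrix()
    t=np.array([p[0] if x is None else x,p[1] if y is None else y,p[2] if z is None else z])
    d=R.T@(t-p)*1000
    a=0 if yaw is None else -((yaw-r[2]+np.pi)%(2*np.pi)-np.pi)
    print('t',round(s['t'],2),'pos',p.round(4),'rot',np.round(r,4),'F',np.round(s['force'],2),'w',round(s['width']*1000,1)); print('shift',d.round(1),'turn',round(a,3))
    return d,a
E
python3 - <<'E'
from h import *
dt=np.load('pics/top0_d.npy'); C=cloud('top',dt)
for uv in [(100,100),(300,60),(300,100),(300,140),(300,180),(500,100),(520,150),(60,100),(590,100),(30,300),(360,220),(380,215)]:
    print(uv,C[uv[1],uv[0]].round(3))
d=np.load('pics/scene0_d.npy'); C=cloud('scene',d)
for uv in [(300,40),(420,100),(560,60),(230,105),(366,245),(366,235),(375,273),(310,228)]:
    print(uv,C[uv[1],uv[0]].round(3))
to(0.6096,-0.0885,0.15,1.683)
E
```

```text
(100, 100) [-0.082  0.141  1.299]
(300, 60) [-0.056  0.016  1.299]
(300, 100) [-0.096  0.02   1.299]
(300, 140) [-0.131  0.023  1.3  ]
(300, 180) [-0.158  0.026  1.297]
(500, 100) [-0.107 -0.103  1.299]
(520, 150) [-0.151 -0.1    1.3  ]
(60, 100) [-0.117  0.148  1.329]
(590, 100) [-0.169 -0.11   1.35 ]
(30, 300) [-0.226  0.148  1.313]
(360, 220) [ 0.172 -0.104  0.805]
(380, 215) [ 0.17  -0.138  0.818]
(300, 40) [-0.453 -0.861  1.297]
(420, 100) [ 1.131 -0.155  0.443]
(560, 60) [-0.398 -0.905  1.283]
(230, 105) [ 0.189 -0.166  0.818]
(366, 245) [ 0.739 -0.189  0.05 ]
(366, 235) [ 0.744 -0.184  0.091]
(375, 273) [ 0.633 -0.291  0.051]
(310, 228) [0.749 0.07  0.002]
t 0.1 pos [ 0.1576 -0.6559  0.2023] rot [-3.1415e+00 -1.5000e-03  1.8065e+00] F [0.6  0.6  0.48] w 87.8
shift [446.  572.   52.9] turn 0.123
```

Call:
apply_moves(
  moves=[
    [30, 38, 0, 0],
    [30, 38, 0, 0],
    [30, 38, 0, 0],
    [30, 38, 0, 0],
    [30, 38, 0, 0],
  ],
  jaw=0,
  squeeze=10,
)

```text
t: 0.6
eef_pos: [0.308, -0.4643, 0.2029]
ee_rot: [-3.141, -0.0, 1.806]
force: [1.1, 0.1, 0.3]
width: 0.0528
```

Run:
```python
from h import *
for n in ("scene","top"):
    p,d=arm.grab_frame(n); np.save(f"pics/{n}1.npy",p); np.save(f"pics/{n}1_d.npy",d); cv2.imwrite(f"pics/{n}1.png",p[:,:,::-1])
to(0.6096,-0.0885,0.15,1.683)
```

```text
t 0.7 pos [ 0.3102 -0.4624  0.2034] rot [ 3.1405e+00 -1.0000e-04  1.8113e+00] F [ 0.55 -0.67  0.87] w 45.2
shift [291.8 379.8  53.9] turn 0.128
```

View pics/top1.png

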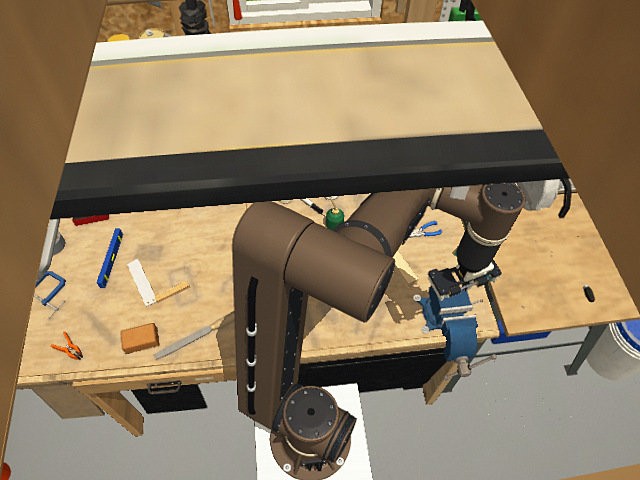

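View pics/scene1.png

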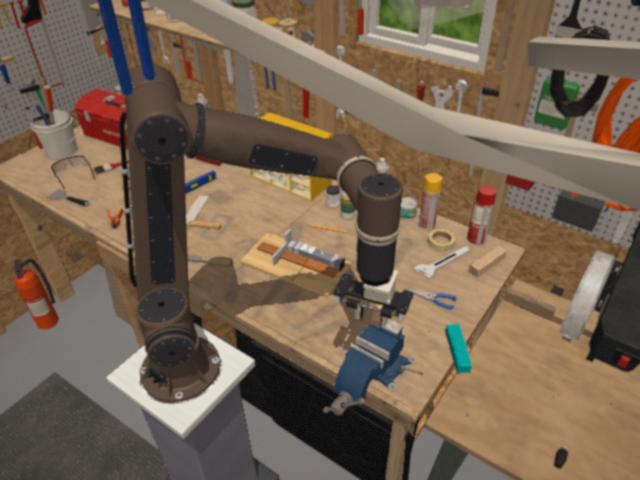

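Call:
apply_moves(
  moves=[
    [30, 39, 0, 0.025],
    [30, 38, 0, 0.025],
    [30, 38, 0, 0.025],
    [30, 38, 0, 0.025],
    [30, 38, 0, 0.025],
  ],
)

```text
t: 1.2
eef_pos: [0.468, -0.282, 0.2032]
ee_rot: [3.141, 0.0, 1.68]
force: [1.0, -0.5, 0.1]
width: 0.0051
```

Run:
```python
from h import *
for n in ("scene","top"):
    p,d=arm.grab_frame(n); np.save(f"pics/{n}2.npy",p); np.save(f"pics/{n}2_d.npy",d); cv2.imwrite(f"pics/{n}2.png",p[:,:,::-1])
to(0.6096,-0.0885,0.12,1.683)
```

```text
t 1.3 pos [ 0.4704 -0.2804  0.2028] rot [ 3.1413e+00 -2.0000e-04  1.6851e+00] F [-0.6   0.08 -0.33] w 1.4
shift [174.7 160.2  82.9] turn 0.002
```

View pics/top2.png

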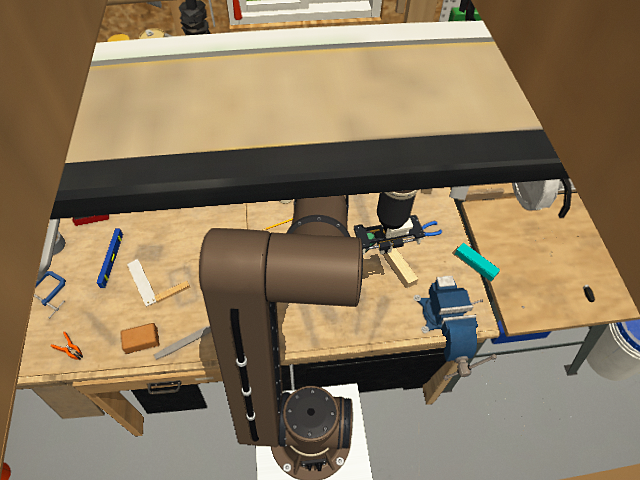

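View pics/scene2.png

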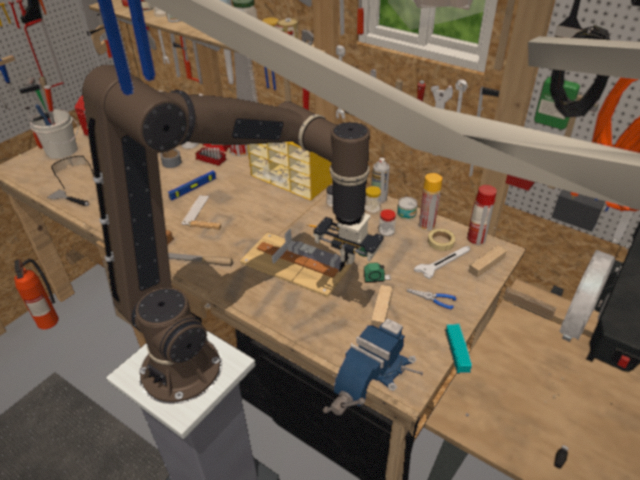

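Run:
```python
from h import *
a=np.load('pics/top2.npy')[230:310,370:430]; b=np.load('pics/scene2.npy')[260:340,350:420]
a=cv2.resize(a,None,fx=6,fy=6,interpolation=cv2.INTER_CUBIC); b=cv2.resize(b,None,fx=6,fy=6,interpolation=cv2.INTER_CUBIC)
cv2.imwrite('pics/c2.png',np.hstack([a,b])[:,:,::-1]); print(a.shape,b.shape)
```

```text
(480, 360, 3) (480, 420, 3)
```

View pics/c2.png

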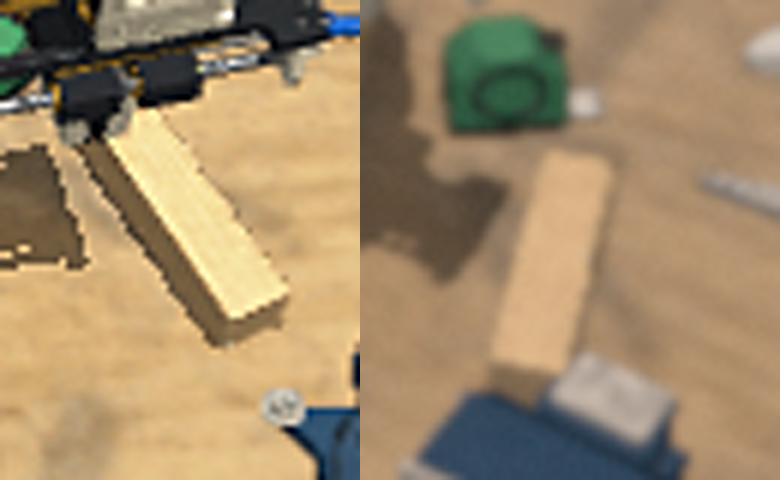

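Call:
apply_moves(
  moves=[
    [35, 31, 0, 0],
    [35, 31, 0, 0],
    [35, 31, 0, 0],
    [35, 31, 0, 0],
    [35, 32, 0, 0],
  ],
)

```text
t: 1.8
eef_pos: [0.6034, -0.0913, 0.203]
ee_rot: [-3.141, 0.0, 1.681]
force: [0.4, -1.3, -0.1]
width: 0.0007
```

Run:
```python
from fit import *
p=[0.5552,-0.0081,0.1128]
S=lambda q:((np.array(q)+0.4-[230,200])*5).round(0)
for P in [(28,-5,53),(28,-55,53),(62,-5,53),(62,-55,53),(45,-30,53),(45,-86,58),(45,30,51),(27,30,51),(63,30,51),(27,-167,51),(63,-167,51),(45,53,100),(25,12,53),(25,-135,53)]:
    print(P,S(proj('scene',jig2w(p,[P]))[0]))
# offcut
sc=np.array([[185,155],[252,162],[137,362],[207,372]])/6+[350,260]-0.4
tp=np.array([[288,290],[228,320]])/6+[370,230]-0.4
A=at_z('scene',sc,0.039); B=at_z('top',tp,0.039)
print(A.round(4)); print(B.round(4))
print('len',np.linalg.norm(A[0]-A[2]),np.linalg.norm(A[1]-A[3]),'wid',np.linalg.norm(A[0]-A[1]),np.linalg.norm(A[2]-A[3]),np.linalg.norm(B[0]-B[1]))
print('ctr',A.mean(0)); 
for i,j in((0,2),(1,3)): d=A[i]-A[j]; print(np.arctan2(d[1],d[0]))
to(0.610,-0.0915,0.075,1.683)
for n in ("scene","top"):
    pp,d=arm.grab_frame(n); np.save(f"pics/{n}3.npy",pp); np.save(f"pics/{n}3_d.npy",d); cv2.imwrite(f"pics/{n}3.png",pp[:,:,::-1])
a=np.load('pics/top3.npy')[180:300,280:440]; b=np.load('pics/scene3.npy')[200:320,230:390]
a=cv2.resize(a,None,fx=4,fy=4,interpolation=cv2.INTER_CUBIC); b=cv2.resize(b,None,fx=5,fy=5,interpolation=cv2.INTER_CUBIC)
cv2.imwrite('pics/c3t.png',a[:,:,::-1]);cv2.imwrite('pics/c3s.png',b[:,:,::-1])
```

```text
(28, -5, 53) [353. 248.]
(28, -55, 53) [413. 271.]
(62, -5, 53) [377. 221.]
(62, -55, 53) [437. 242.]
(45, -30, 53) [395. 245.]
(45, -86, 58) [463. 265.]
(45, 30, 51) [323. 222.]
(27, 30, 51) [310. 236.]
(63, 30, 51) [336. 207.]
(27, -167, 51) [554. 325.]
(63, -167, 51) [577. 294.]
(45, 53, 100) [292. 160.]
(25, 12, 53) [330. 243.]
(25, -135, 53) [511. 309.]
[[ 0.6029 -0.3316  0.039 ]
 [ 0.6193 -0.3651  0.039 ]
 [ 0.458  -0.3892  0.039 ]
 [ 0.4729 -0.4227  0.039 ]]
[[ 0.4693 -0.4187  0.039 ]
 [ 0.4541 -0.3805  0.039 ]]
len 0.15587369348258714 0.15738539338975224 wid 0.03726193577216465 0.03670599345255078 0.04116440816396613
ctr [ 0.53825036 -0.37713815  0.039     ]
0.3780951663372162
0.37512271528277885
t 1.8 pos [ 0.6034 -0.0913  0.203 ] rot [-3.1412  0.      1.6812] F [ 0.35 -1.28 -0.05] w 0.7
shift [ -0.9   6.6 128. ] turn -0.002
```

View pics/c3t.png

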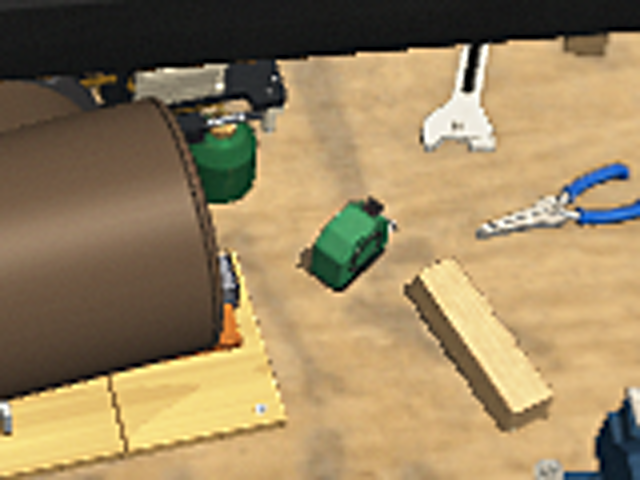

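View pics/c3s.png

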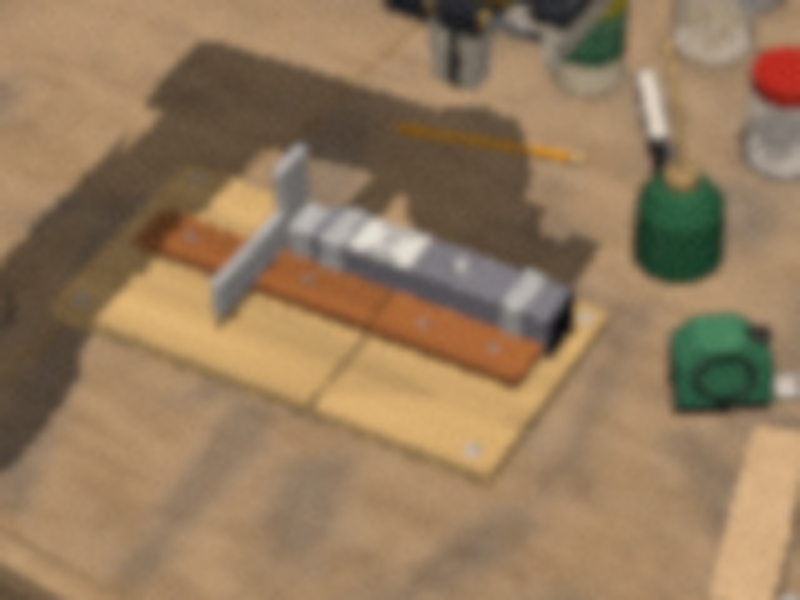

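Run:
```python
from fit import *
S=lambda x,y:(230+x/5-0.4,200+y/5-0.4)
U=lambda x,y:(280+x/4-0.4,180+y/4-0.4)
obs=[('scene',(90,180,15),S(193,165)),('scene',(-90,180,15),S(53,305)),('scene',(90,-180,15),S(607,312)),('scene',(-90,-180,15),S(488,476)),
('top',(90,180,15),S(48,303)),('top',(-90,180,15),S(87,524)),('top',(90,-180,15),U(232,252)),('top',(-90,-180,15),U(287,420))]
p,r=fit(obs); print(p); print(r.round(2))
for n in('scene','top'):
    q,r=fit([o for o in obs if o[0]==n]); print(n,q)
b=np.load('pics/scene3.npy')[230:275,280:350]
b=cv2.resize(b,None,fx=11,fy=11,interpolation=cv2.INTER_CUBIC)
for y in range(-60,5,10):
    q=(proj('scene',jig2w(p,[(28,y,53)]))[0]+0.4-[280,230])*11
    cv2.circle(b,tuple(int(v) for v in q),2,(255,0,0),-1)
for y in (-30,-86):
    q=(proj('scene',jig2w(p,[(45,y,53 if y>-80 else 58)]))[0]+0.4-[280,230])*11
    cv2.circle(b,tuple(int(v) for v in q),2,(0,255,0),-1)
cv2.imwrite('pics/c3z.png',b[:,:,::-1])
print(jig2w(p,[(45,-86,58),(45,-89,58)]))
```

```text
[ 0.55399616 -0.00750758  0.10908159]
[[-1.3  -0.48]
 [-1.11 -0.28]
 [ 0.32  0.69]
 [-0.26  0.12]
 [ 0.05 -0.42]
 [-0.15  0.22]
 [ 0.98 -1.09]
 [ 0.38 -0.52]]
scene [ 0.55549587 -0.00899219  0.10816395]
top [ 0.55249199 -0.00639368  0.10701134]
[[ 0.60809113 -0.08809749  0.058     ]
 [ 0.60841772 -0.09107966  0.058     ]]
```

View pics/c3z.png

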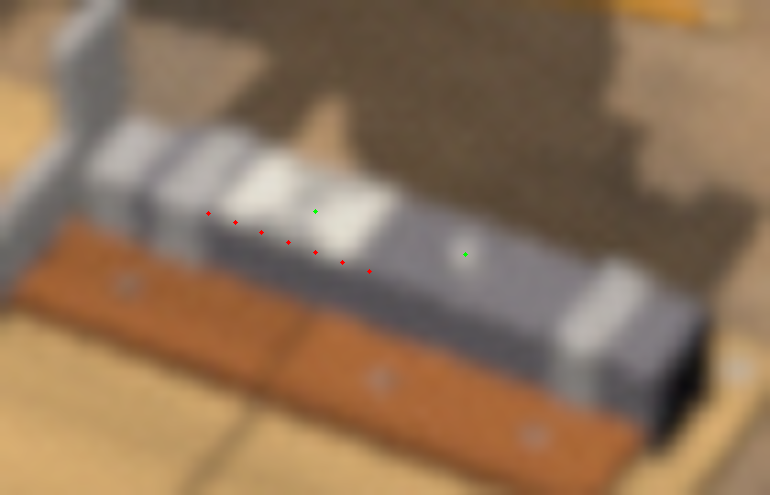

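Run:
```python
from h import *
to(0.609,-0.0905,0.075,1.681)
```

```text
t 1.9 pos [ 0.6054 -0.089   0.202 ] rot [-3.141e+00 -1.000e-04  1.685e+00] F [ 0.04 -1.04 -0.42] w 0.3
shift [ -1.9   3.5 127. ] turn 0.004
```

Call:
apply_moves(
  moves=[
    [-2, 3, 40, 0],
    [0, 0, 40, 0],
    [0, 0, 40, 0],
    [0, 0, 5, 0],
    [0, 0, 0, 0],
  ],
)

```text
t: 2.4
eef_pos: [0.6055, -0.0948, 0.0776]
ee_rot: [-3.139, 0.001, 1.681]
force: [0.4, 0.2, 1.8]
width: 0.0005
```

Run:
```python
from h import *
to(0.609,-0.0905,0.053,1.681)
for n in ("scene",):
    pp,d=arm.grab_frame(n); np.save(f"pics/{n}4.npy",pp); np.save(f"pics/{n}4_d.npy",d)
crop(pp,280,200,350,275,8,'pics/c4s.png')
```

```text
t 2.4 pos [ 0.6055 -0.0948  0.0776] rot [-3.1389e+00  5.0000e-04  1.6813e+00] F [0.36 0.18 1.81] w 0.5
shift [ 3.9  4.  24.6] turn 0.0
```

View pics/c4s.png

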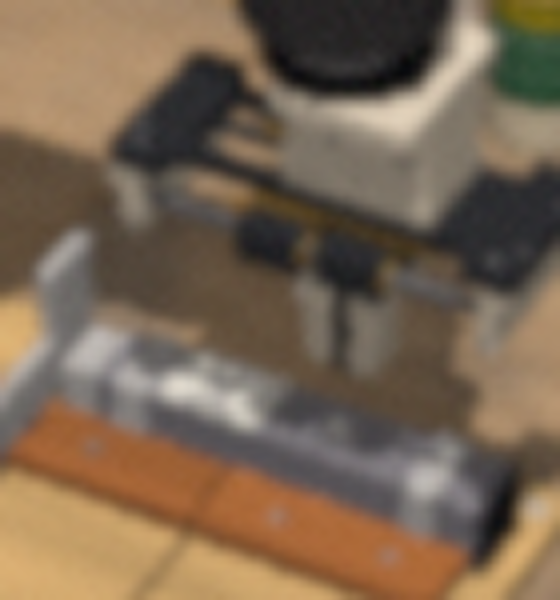

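Run:
```python
from h import *
print((proj('scene',[(0.6055,-0.0948,0.0776)])[0]+0.4-[280,200])*8)
to(0.609,-0.0905,0.053,1.681)
```

```text
[347.29179085 400.9197098 ]
t 2.45 pos [ 0.6068 -0.0946  0.0793] rot [3.1411e+00 7.0000e-04 1.6817e+00] F [-0.11  0.68  0.95] w 0.5
shift [ 3.8  2.6 26.3] turn 0.001
```

Call:
apply_moves(
  moves=[
    [4, 4, 8, 0],
    [0, 0, 4, 0],
    [0, 0, 0, 0],
  ],
)

```text
t: 2.75
eef_pos: [0.6099, -0.0893, 0.0665]
ee_rot: [3.141, -0.0, 1.682]
force: [0.1, -0.8, -0.5]
width: 0.0005
```

Run:
```python
from h import *
d=np.load('pics/scene4_d.npy'); C=cloud('scene',d)
for u in (319,321,323,325,327,329):
    print(u,[C[v,u].round(3).tolist() for v in range(236,256,3)])
pp,d=arm.grab_frame("scene"); np.save("pics/scene5.npy",pp); np.save("pics/scene5_d.npy",d)
crop(pp,280,200,350,275,8,'pics/c5s.png')
s=arm.get_state(); print(s['eef_pos'],s['force'],(proj('scene',[s['eef_pos']])[0]+0.4-[280,200])*8)
```

```text
319 [[0.593, -0.088, 0.145], [0.594, -0.087, 0.131], [0.591, -0.089, 0.12], [0.692, -0.013, -0.003], [0.679, -0.023, -0.003], [0.612, -0.072, 0.055], [0.597, -0.083, 0.058]]
321 [[0.601, -0.09, 0.141], [0.599, -0.092, 0.13], [0.594, -0.095, 0.121], [0.6, -0.091, 0.102], [0.674, -0.036, 0.007], [0.617, -0.078, 0.055], [0.604, -0.087, 0.055]]
323 [[0.571, -0.121, 0.176], [0.598, -0.101, 0.135], [0.605, -0.095, 0.113], [0.593, -0.104, 0.113], [0.682, -0.039, 0.002], [0.623, -0.082, 0.053], [0.612, -0.09, 0.05]]
325 [[0.57, -0.13, 0.182], [0.599, -0.108, 0.138], [0.598, -0.109, 0.126], [0.593, -0.112, 0.117], [0.684, -0.047, 0.005], [0.621, -0.092, 0.059], [0.613, -0.097, 0.053]]
327 [[0.576, -0.134, 0.179], [0.602, -0.115, 0.139], [0.607, -0.111, 0.12], [0.611, -0.108, 0.102], [0.696, -0.048, -0.003], [0.678, -0.06, 0.001], [0.617, -0.104, 0.054]]
329 [[0.611, -0.117, 0.147], [nan, nan, nan], [0.718, -0.041, 0.007], [0.708, -0.048, 0.003], [0.689, -0.061, 0.008], [0.678, -0.069, 0.006], [0.622, -0.108, 0.052]]
[ 0.60987984 -0.08934654  0.06660432] [ 0.07942186  0.46448826 -0.358853  ] [343.27113354 409.56055887]
```

View pics/c5s.png

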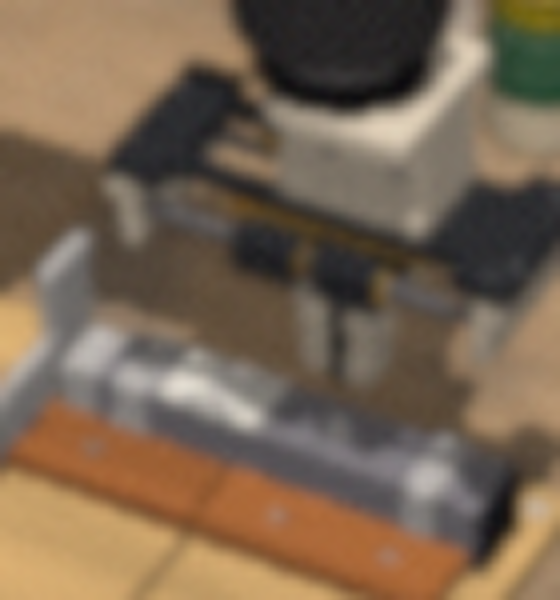

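Run:
```python
from h import *
a=np.load('pics/top2.npy')[220:275,350:420]; a=cv2.resize(a,None,fx=10,fy=10,interpolation=cv2.INTER_CUBIC)
for z in (0.2028,0.2218):
    for X in [(0.469,-0.2815,z)]:
        q=(proj('top',[X])[0]+0.4-[350,220])*10; print(q); cv2.circle(a,tuple(int(v) for v in q),3,(255,0,0),-1)
cv2.imwrite('pics/c2z.png',a[:,:,::-1])
d=np.load('pics/top2_d.npy'); C=cloud('top',d)
for v in range(246,256,2): print(v,[C[v,u].round(3).tolist() for u in range(380,394,3)])
```

```text
[343.93730563 359.98131105]
[351.61731542 326.34937338]
246 [[0.432, -0.248, 0.317], [0.431, -0.257, 0.316], [0.431, -0.266, 0.314], [0.431, -0.275, 0.313], [0.458, -0.295, 0.27]]
248 [[0.429, -0.249, 0.31], [0.432, -0.259, 0.304], [0.431, -0.267, 0.304], [0.431, -0.276, 0.302], [0.6, -0.357, 0.037]]
250 [[0.429, -0.25, 0.3], [0.463, -0.272, 0.245], [0.464, -0.282, 0.241], [0.463, -0.291, 0.241], [0.596, -0.357, 0.031]]
252 [[0.462, -0.263, 0.238], [0.461, -0.273, 0.237], [0.464, -0.283, 0.231], [0.461, -0.292, 0.233], [0.585, -0.354, 0.035]]
254 [[0.603, -0.319, 0.0], [0.602, -0.33, 0.0], [0.585, -0.334, 0.026], [0.573, -0.34, 0.042], [0.577, -0.353, 0.035]]
```

View pics/c2z.png

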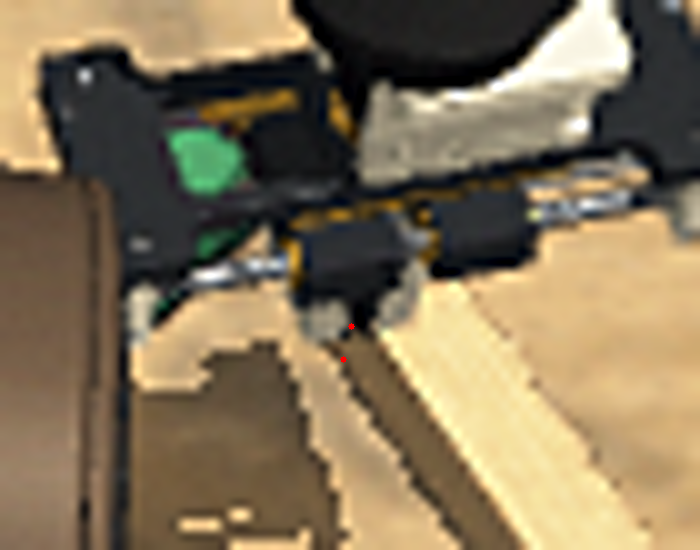

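Call:
apply_moves(
  moves=[
    [0, 0, 3, 0],
    [0, 0, 3, 0],
    [0, 0, 2, 0],
  ],
)

```text
t: 3.1
eef_pos: [0.6096, -0.0895, 0.0579]
ee_rot: [-3.141, -0.0, 1.682]
force: [0.2, -0.1, -0.1]
width: 0.0004
```

Call:
apply_moves(
  moves=[
    [0, 0, 2, 0],
    [0, 0, 2, 0],
  ],
)

```text
t: 3.3
eef_pos: [0.6096, -0.0895, 0.0539]
ee_rot: [-3.141, 0.0, 1.682]
force: [-0.3, -0.2, -0.5]
width: 0.0005
```

Call:
apply_moves(
  moves=[
    [0, 0, 1, 0],
    [0, 0, 1, 0],
    [0, 0, 1, 0],
  ],
)

```text
t: 3.6
eef_pos: [0.6097, -0.0895, 0.0511]
ee_rot: [3.142, 0.0, 1.682]
force: [-0.4, -0.5, -0.3]
width: 0.0007
```

Call:
apply_moves(
  moves=[
    [0, 0, 2, 0],
    [0, 0, 2, 0],
    [0, 0, 2, 0],
  ],
)

```text
t: 3.9
eef_pos: [0.6097, -0.0895, 0.045]
ee_rot: [3.142, -0.0, 1.682]
force: [-0.7, 0.3, -0.3]
width: 0.0009
```

Run:
```python
from h import *
pp,d=arm.grab_frame("scene"); np.save("pics/scene6.npy",pp); np.save("pics/scene6_d.npy",d)
crop(pp,290,215,350,275,10,'pics/c6s.png')
s=arm.get_state(); print(s['eef_pos'],s['force'],(proj('scene',[s['eef_pos']])[0]+0.4-[290,215])*10)
```

```text
[ 0.60943458 -0.0895072   0.04461863] [ 0.58712666  0.74503438 -0.43730112] [329.57009808 409.28032077]
```

View pics/c6s.png

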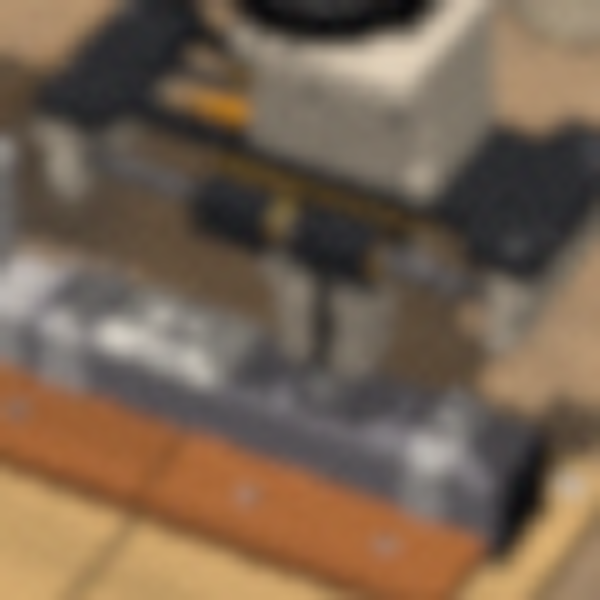

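Run:
```python
from h import *
d=np.load('pics/scene6_d.npy'); C=cloud('scene',d)
print('right leg'); 
for v in range(241,253): print(v,[C[v,u].round(3).tolist() for u in (339,341,343)])
print('left leg')
for v in range(228,238): print(v,[C[v,u].round(3).tolist() for u in (294,296,298)])
print('fingers')
for v in range(240,256): print(v,[C[v,u].round(3).tolist() for u in (319,321,324,326,328)])
```

```text
right leg
241 [[0.581, -0.178, 0.176], [0.583, -0.185, 0.178], [0.591, -0.187, 0.173]]
242 [[0.582, -0.178, 0.17], [0.58, -0.186, 0.176], [0.583, -0.192, 0.176]]
243 [[0.581, -0.178, 0.167], [0.581, -0.186, 0.17], [0.587, -0.19, 0.168]]
244 [[0.578, -0.18, 0.166], [0.584, -0.184, 0.163], [0.592, -0.187, 0.159]]
245 [[0.577, -0.181, 0.162], [0.58, -0.187, 0.163], [0.597, -0.184, 0.149]]
246 [[0.579, -0.179, 0.155], [0.592, -0.179, 0.146], [0.606, -0.178, 0.135]]
247 [[0.583, -0.177, 0.147], [0.583, -0.185, 0.151], [0.729, -0.097, 0.002]]
248 [[0.581, -0.178, 0.144], [0.589, -0.181, 0.14], [0.729, -0.097, -0.003]]
249 [[0.577, -0.181, 0.144], [0.588, -0.181, 0.137], [0.719, -0.103, 0.003]]
250 [[0.71, -0.092, -0.002], [0.713, -0.099, -0.0], [0.716, -0.106, 0.001]]
251 [[0.705, -0.095, -0.001], [0.706, -0.104, 0.003], [0.71, -0.11, 0.002]]
252 [[0.704, -0.096, -0.005], [0.71, -0.101, -0.007], [0.705, -0.113, 0.003]]
left leg
228 [[0.559, -0.008, 0.166], [0.564, -0.013, 0.165], [0.559, -0.026, 0.175]]
229 [[0.711, 0.119, 0.0], [0.563, -0.014, 0.162], [0.574, -0.013, 0.154]]
230 [[0.711, 
[... 1858 characters left out ...]
 -0.09, 0.077], [0.6, -0.103, 0.085], [0.609, -0.105, 0.079], [0.682, -0.061, 0.003]]
251 [[0.612, -0.072, 0.055], [0.604, -0.087, 0.069], [0.607, -0.098, 0.072], [0.604, -0.109, 0.08], [0.682, -0.062, -0.001]]
252 [[0.611, -0.073, 0.052], [0.608, -0.084, 0.06], [0.6, -0.103, 0.075], [0.627, -0.092, 0.05], [0.63, -0.099, 0.051]]
253 [[0.604, -0.078, 0.055], [0.603, -0.088, 0.061], [0.614, -0.093, 0.055], [0.616, -0.1, 0.057], [0.623, -0.104, 0.054]]
254 [[0.599, -0.082, 0.056], [0.6, -0.09, 0.059], [0.611, -0.094, 0.053], [0.615, -0.101, 0.054], [0.615, -0.109, 0.058]]
255 [[0.599, -0.082, 0.051], [0.601, -0.089, 0.053], [0.605, -0.099, 0.056], [0.606, -0.107, 0.058], [0.617, -0.108, 0.051]]
```

Call:
apply_moves(
  moves=[
    [0, 0, 2, 0],
    [0, 0, 2, 0],
    [0, 0, 1, 0],
  ],
)

```text
t: 4.25
eef_pos: [0.6096, -0.0895, 0.0399]
ee_rot: [-3.141, -0.0, 1.682]
force: [-0.6, 0.4, 0.9]
width: 0.0003
```

Call:
apply_moves(
  moves=[
    [0, 0, 2, 0],
    [0, 0, 2, 0],
  ],
)

```text
t: 4.45
eef_pos: [0.6097, -0.0895, 0.036]
ee_rot: [3.142, 0.0, 1.682]
force: [0.2, -0.1, -0.2]
width: 0.0003
```

Call:
apply_moves(
  moves=[
    [0, 0, 1, 0],
    [0, 0, 1, 0],
    [0, 0, 1, 0],
  ],
)

```text
t: 4.75
eef_pos: [0.6098, -0.0895, 0.0335]
ee_rot: [3.141, 0.0, 1.682]
force: [-2.2, 0.3, 5.9]
width: 0.0003
```

Call:
apply_moves(
  moves=[
    [0, 0, 1, 0],
  ],
)

```text
t: 4.85
eef_pos: [0.6098, -0.0895, 0.0328]
ee_rot: [3.141, 0.0, 1.682]
force: [-2.4, 0.2, 5.8]
width: 0.0006
```

Run:
```python
from h import *
pp,d=arm.grab_frame("scene"); np.save("pics/scene7.npy",pp); np.save("pics/scene7_d.npy",d)
crop(pp,280,215,350,275,10,'pics/c7s.png')
s=arm.get_state(); print(s['eef_pos'],s['force'],s['moment'])
```

```text
[ 0.60982986 -0.08949257  0.03265466] [-1.75076576  0.15671612  3.79528739] [ 0.18534075  0.53976382 -0.00832502]
```

View pics/c7s.png

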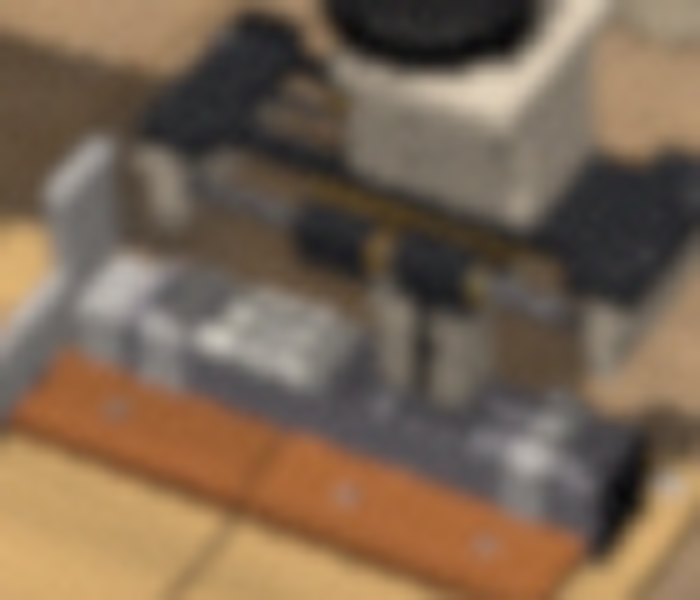

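Call:
apply_moves(
  moves=[
    [0, 0, 1, 0],
    [0, 0, 1, 0],
  ],
)

```text
t: 5.1
eef_pos: [0.6099, -0.0895, 0.031]
ee_rot: [3.141, 0.0, 1.682]
force: [-2.2, -0.1, 5.4]
width: 0.0008
```

Call:
apply_moves(
  moves=[
    [0, 0, 1, 0],
    [0, 0, 1, 0],
  ],
)

```text
t: 5.3
eef_pos: [0.6099, -0.0894, 0.0288]
ee_rot: [3.141, -0.0, 1.682]
force: [-1.6, 2.1, 3.9]
width: 0.0003
```

Call:
apply_moves(
  moves=[
    [0, 0, 1, 0],
  ],
)

```text
t: 5.4
eef_pos: [0.61, -0.0893, 0.0278]
ee_rot: [3.141, -0.0, 1.682]
force: [-4.8, 2.0, 16.2]
width: 0.0007
```

Run:
```python
from h import *
pp,d=arm.grab_frame("scene"); np.save("pics/scene8.npy",pp); np.save("pics/scene8_d.npy",d)
crop(pp,280,215,350,275,10,'pics/c8s.png')
s=arm.get_state(); print(s['eef_pos'],s['force'],s['moment'])
```

```text
[ 0.61000333 -0.08929314  0.02791381] [-1.88248874  1.7701418   6.19937514] [0.76271338 0.83714571 0.02151425]
```

View pics/c8s.png

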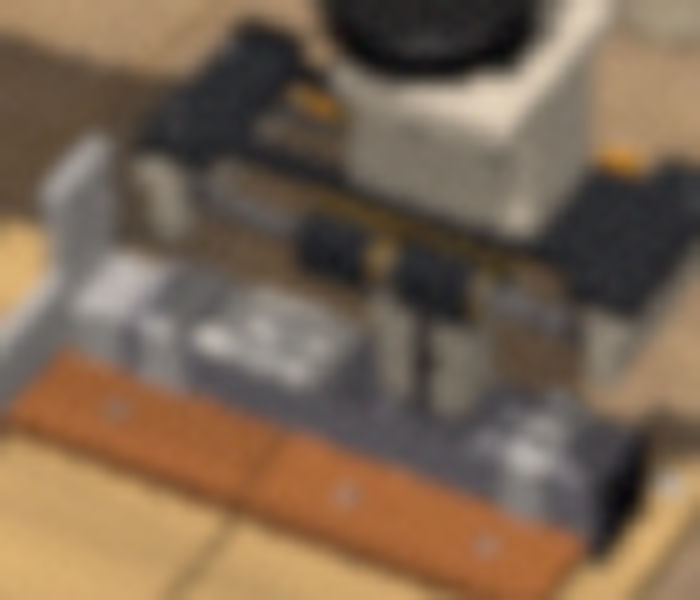

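Call:
apply_moves(
  moves=[
    [0, 0, 0.5, 0],
    [0, 0, 0, 0],
    [0, 0, 0, 0],
  ],
)

```text
t: 5.75
eef_pos: [0.61, -0.0893, 0.0278]
ee_rot: [3.141, 0.0, 1.682]
force: [-4.0, 3.7, 10.9]
width: 0.0006
```

Run:
```python
from h import *
pp,d=arm.grab_frame("scene"); np.save("pics/scene9.npy",pp); np.save("pics/scene9_d.npy",d)
crop(pp,280,215,350,275,10,'pics/c9s.png')
s=arm.get_state(); print(s['eef_pos'],s['force'],s['moment'])
```

```text
[ 0.61000359 -0.08931001  0.02782999] [-3.29102115  2.50115381 11.22989223] [0.93178195 1.4050819  0.00986633]
```

View pics/c9s.png

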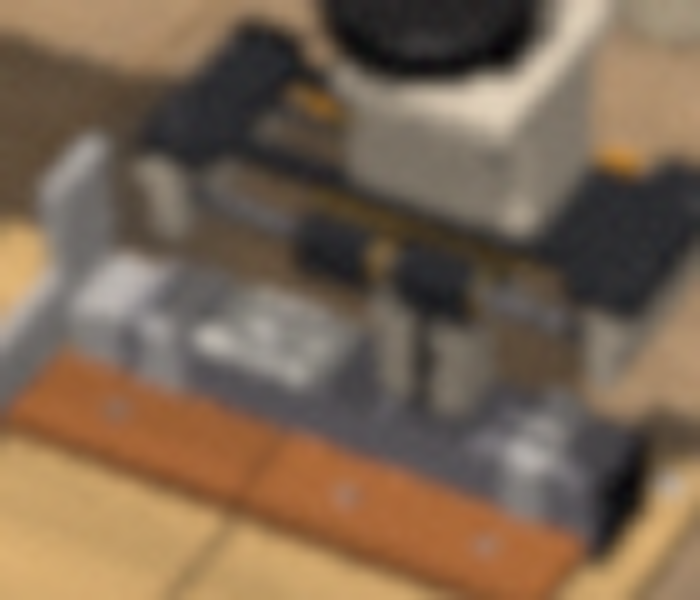

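Call:
apply_moves(
  moves=[
    [0, 0, -11, 0],
    [-8, 0, 0, 0],
    [0, 0, 2, 0],
    [0, 0, 2, 0],
    [0, 0, 2, 0],
  ],
)

```text
t: 6.3
eef_pos: [0.6102, -0.0976, 0.0309]
ee_rot: [-3.141, -0.0, 1.681]
force: [-0.3, -0.5, 0.3]
width: 0.0
```

Run:
```python
from h import *
s=arm.get_state(); print(s['t'],s['eef_pos'],s['force'],s['moment'])
a=cv2.cvtColor(np.load('pics/scene7.npy'),cv2.COLOR_RGB2GRAY).astype(np.float32)
for n in (5,6,8,9):
    b=cv2.cvtColor(np.load(f'pics/scene{n}.npy'),cv2.COLOR_RGB2GRAY).astype(np.float32)
    for nm,(x0,y0,x1,y1) in {'tab':(281,226,293,240),'board':(260,255,290,285)}.items():
        w=cv2.createHanningWindow((x1-x0,y1-y0),cv2.CV_32F)
        print(n,nm,cv2.phaseCorrelate(a[y0:y1,x0:x1].copy(),b[y0:y1,x0:x1].copy(),w))
```

```text
6.3 [ 0.61017441 -0.09763398  0.03092571] [-0.26021814 -0.52428606  0.26333323] [-0.00592432  0.00402056  0.00536487]
5 tab ((-0.419028403171807, 0.5327316854033386), 0.9864769140879314)
5 board ((-0.10323565968229254, 0.2984972012067999), 0.8469101089901394)
6 tab ((-0.12017958364208159, 0.5022812229090743), 0.9451579213142395)
6 board ((0.021608108353591504, 0.15465723855516167), 0.7750495137108697)
8 tab ((-0.32503139996032004, 0.7491163788118511), 0.8501001927587721)
8 board ((-0.32132320422644334, -0.3194244477456998), 0.9094384707344902)
9 tab ((-0.21495353541926665, 0.1432640825189635), 0.9954991247918871)
9 board ((-0.4035129747060573, -0.3648722975620693), 0.8687008508046468)
```

Run:
```python
from h import *
pp,d=arm.grab_frame("scene"); np.save("pics/scene10.npy",pp); np.save("pics/scene10_d.npy",d)
a=np.load('pics/scene0.npy')[205:280,255:355]
a=cv2.resize(a,None,fx=7,fy=4*7/4,interpolation=cv2.INTER_CUBIC)
crop(pp,255,205,355,280,8,'pics/c10s.png')
```

```text
(no output)
```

View pics/c10s.png

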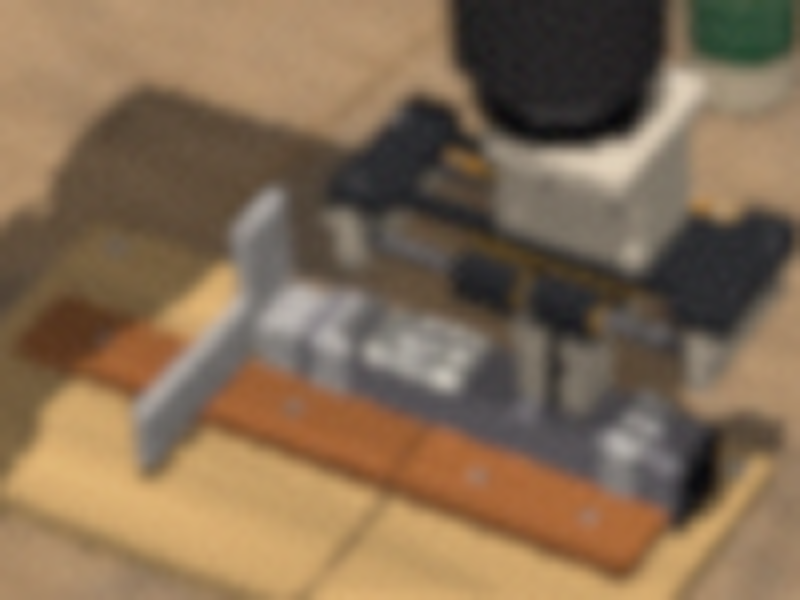

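Run:
```python
from fit import *
g=lambda n: cv2.cvtColor(np.load(f'pics/scene{n}.npy'),cv2.COLOR_RGB2GRAY)
def shift(a,b,x0,y0,x1,y1,m=6):
    s=8
    T=cv2.resize(a[y0:y1,x0:x1],None,fx=s,fy=s,interpolation=cv2.INTER_CUBIC)
    W=cv2.resize(b[y0-m:y1+m,x0-m:x1+m],None,fx=s,fy=s,interpolation=cv2.INTER_CUBIC)
    r=cv2.matchTemplate(W,T,cv2.TM_CCOEFF_NORMED); _,v,_,l=cv2.minMaxLoc(r); return l[0]/s-m,l[1]/s-m,round(v,3)
for a in (0,3,7):
  for b in (3,5,6,7,8,9,10):
    print(a,b,'plateEnd',shift(g(a),g(b),269,246,284,266),'tab',shift(g(a),g(b),282,226,293,240))
p=[0.5545,-0.0078,0.110]
for s in (0,5,10,14): print(s, proj('scene',jig2w(p,[(-60,49+s,62),(45,53+s,100),(-60,49+s,29)])).round(1).tolist())
```

```text
0 3 plateEnd (0.0, 0.0, 0.998) tab (-0.625, 1.375, 0.516)
0 5 plateEnd (0.0, 0.0, 0.998) tab (2.0, -0.875, 0.479)
0 6 plateEnd (0.0, 0.0, 0.998) tab (1.875, -0.5, 0.529)
0 7 plateEnd (0.0, 0.0, 0.998) tab (1.5, -0.125, 0.515)
0 8 plateEnd (-0.375, 0.0, 0.992) tab (1.375, -0.25, 0.474)
0 9 plateEnd (-0.625, -0.125, 0.992) tab (1.125, -0.375, 0.473)
0 10 plateEnd (-0.5, -0.125, 0.984) tab (2.125, -1.25, 0.486)
3 3 plateEnd (0.0, 0.0, 1.0) tab (0.0, 0.0, 1.0)
3 5 plateEnd (0.0, 0.0, 0.998) tab (0.625, 0.0, 0.808)
3 6 plateEnd (0.0, 0.0, 0.998) tab (0.75, -0.125, 0.768)
3 7 plateEnd (0.0, 0.0, 0.998) tab (1.75, -0.75, 0.778)
3 8 plateEnd (-0.375, 0.0, 0.992) tab (1.375, -0.625, 0.77)
3 9 plateEnd (-0.625, -0.125, 0.992) tab (1.25, -0.875, 0.759)
3 10 plateEnd (-0.5, -0.125, 0.984) tab (0.625, -0.5, 0.735)
7 3 plateEnd (0.0, 0.0, 0.998) tab (-1.125, 0.25, 0.775)
7 5 plateEnd (0.0, 0.0, 0.998) tab (0.0, -0.125, 0.958)
7 6 plateEnd (0.0, 0.0, 0.998) tab (0.0, -0.125, 0.993)
7 7 plateEnd (0.0, 0.0, 1.0) tab (0.0, 0.0, 1.0)
7 8 plateEnd (-0.375, 0.0, 0.993) tab (-0.25, 0.0, 0.992)
7 9 plateEnd (-0.625, -0.125, 0.993) tab (-0.5, -0.125, 0.989)
7 10 plateEnd (-0.5, -0.125, 0.988) tab (-0.5, 0.0, 0.967)
0 [[273.5, 257.3], [287.9, 231.6], [274.2, 264.2]]
5 [[272.3, 256.9], [286.7, 231.2], [273.0, 263.8]]
10 [[271.1, 256.4], [285.5, 230.8], [271.8, 263.3]]
14 [[270.1, 256.0], [284.6, 230.4], [270.9, 263.0]]
```

Call:
apply_moves(
  moves=[
    [3, 0, 0, 0],
    [0, 0, 1, 0],
    [0, 0, 1, 0],
    [0, 0, 1, 0],
    [0, 0, 0.5, 0],
  ],
)

```text
t: 6.85
eef_pos: [0.6102, -0.0944, 0.0281]
ee_rot: [-3.142, -0.0, 1.682]
force: [-0.1, -0.5, -0.6]
width: 0.0005
```

```bash
cat > trk.py <<'E'
from fit import *
g=lambda n: cv2.cvtColor(np.load(f'pics/scene{n}.npy'),cv2.COLOR_RGB2GRAY)
def shift(a,b,x0,y0,x1,y1,m=6):
    s=8
    T=cv2.resize(a[y0:y1,x0:x1],None,fx=s,fy=s,interpolation=cv2.INTER_CUBIC)
    W=cv2.resize(b[y0-m:y1+m,x0-m:x1+m],None,fx=s,fy=s,interpolation=cv2.INTER_CUBIC)
    r=cv2.matchTemplate(W,T,cv2.TM_CCOEFF_NORMED); _,v,_,l=cv2.minMaxLoc(r); return l[0]/s-m,l[1]/s-m,round(v,3)
E
python3 - <<'E'
from trk import *
pp,d=arm.grab_frame("scene"); np.save("pics/scene11.npy",pp); np.save("pics/scene11_d.npy",d)
print(shift(g(0),g(11),269,246,284,266,10))
crop(pp,255,205,355,280,8,'pics/c11s.png')
s=arm.get_state(); print(s['t'],s['eef_pos'],s['force'],s['moment'])
E
```

```text
(-0.625, 0.0, 0.987)
6.9 [ 0.61018587 -0.09446153  0.02803759] [-0.05227542 -0.25138606 -0.39579119] [-0.03442083 -0.04936433 -0.04505276]
```

View pics/c11s.png

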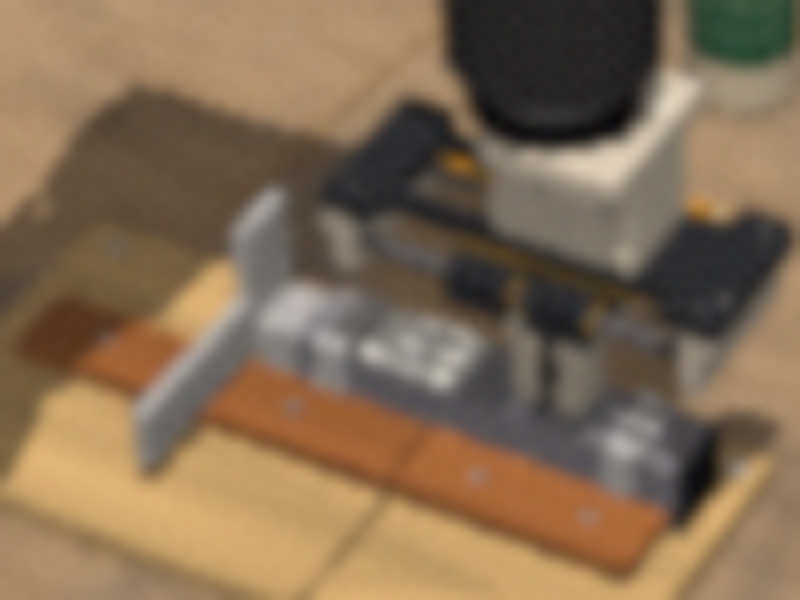

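Call:
apply_moves(
  moves=[
    [0, 0, 0.5, 0],
    [0, 0, 0.5, 0],
  ],
)

```text
t: 7.1
eef_pos: [0.6103, -0.0945, 0.0279]
ee_rot: [3.141, 0.0, 1.682]
force: [-3.4, 1.8, 10.2]
width: 0.0005
```

Run:
```python
from trk import *
pp,d=arm.grab_frame("scene"); np.save("pics/scene12.npy",pp); np.save("pics/scene12_d.npy",d)
print(shift(g(0),g(12),269,246,284,266,10))
s=arm.get_state(); print(s['t'],s['eef_pos'],s['force'],s['moment'])
```

```text
(-0.625, 0.0, 0.987)
7.15 [ 0.6102403  -0.09448309  0.0279489 ] [-1.36154388  0.53349375  5.62152598] [0.35468242 0.89984713 0.03796518]
```

Call:
apply_moves(
  moves=[
    [0, 0, 0.5, 0],
    [0, 0, 0, 0],
  ],
)

```text
t: 7.35
eef_pos: [0.6103, -0.0945, 0.0279]
ee_rot: [3.141, 0.0, 1.682]
force: [-3.9, 0.8, 9.7]
width: 0.0004
```

Run:
```python
from trk import *
pp,d=arm.grab_frame("scene"); np.save("pics/scene13.npy",pp); np.save("pics/scene13_d.npy",d)
print(shift(g(0),g(13),269,246,284,266,10))
s=arm.get_state(); print(s['t'],s['eef_pos'],s['force'],s['moment'])
```

```text
(-0.625, 0.0, 0.987)
7.4 [ 0.61028193 -0.09447511  0.0278994 ] [-4.11101084  1.59758619  9.93359967] [ 0.58889364  1.53777925 -0.07649089]
```

Call:
apply_moves(
  moves=[
    [0, 0, -25, 0],
    [0, 0, 0, 0],
  ],
)

```text
t: 7.6
eef_pos: [0.6123, -0.0945, 0.0546]
ee_rot: [3.137, 0.001, 1.682]
force: [-0.2, -0.9, 0.3]
width: 0.0006
```

Run:
```python
from trk import *
pp,d=arm.grab_frame("scene"); np.save("pics/scene14.npy",pp); np.save("pics/scene14_d.npy",d)
print(shift(g(0),g(14),269,246,284,266,10))
s=arm.get_state(); print(s['t'],s['eef_pos'],s['force'],s['moment'])
a=np.load('pics/scene0.npy')[235:275,295:345]; b=pp[235:275,295:345]
f=lambda a:cv2.resize(a,None,fx=8,fy=8,interpolation=cv2.INTER_CUBIC)
cv2.imwrite('pics/c14.png',np.hstack([f(a),f(b)])[:,:,::-1])
```

```text
(-0.625, -0.125, 0.99)
7.65 [ 0.61159906 -0.09437864  0.05332809] [ 0.49812392  0.06189799 -0.57663529] [ 0.02876456  0.04105791 -0.0253572 ]
```

View pics/c14.png

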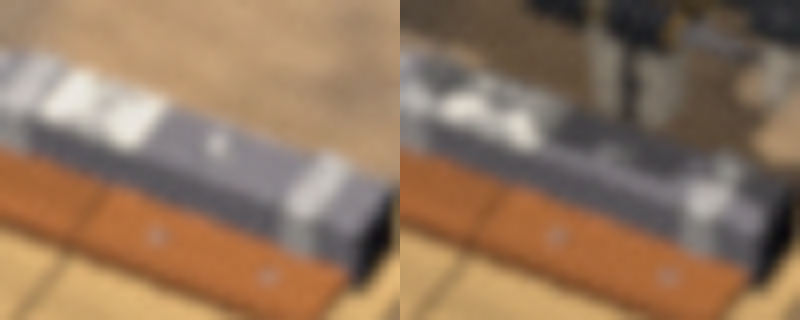

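Run:
```python
from trk import *
pp=np.load('pics/scene14.npy')
crop(pp,305,225,345,260,18,'pics/c14z.png')
p=[0.5545,-0.0078,0.110]
Z=lambda X:((proj('scene',X)+0.5-[305,225])*18).round(0).tolist()
print('btn shifted up/flush',Z(jig2w(p,[(45,-86+2.6,58),(45,-83.4,51)])))
T=np.array([0.6116,-0.0944,0.0533]); yaw=1.682
R=np.array([[np.cos(yaw),np.sin(yaw),0],[np.sin(yaw),-np.cos(yaw),0],[0,0,-1]])
for X in [(0,0,0),(0,0,-22.7),(0,-9.5,-22.7),(10,-9.5,-22.7),(-10,-9.5,-22.7),(0,-9.5,-40)]:
    print(X,Z([T+R@np.array(X)/1000]))
```

```text
btn shifted up/flush [[305.0, 503.0], [306.0, 530.0]]
(0, 0, 0) [[351.0, 529.0]]
(0, 0, -22.7) [[350.0, 442.0]]
(0, -9.5, -22.7) [[326.0, 471.0]]
(10, -9.5, -22.7) [[281.0, 455.0]]
(-10, -9.5, -22.7) [[371.0, 487.0]]
(0, -9.5, -40) [[325.0, 404.0]]
```

View pics/c14z.png

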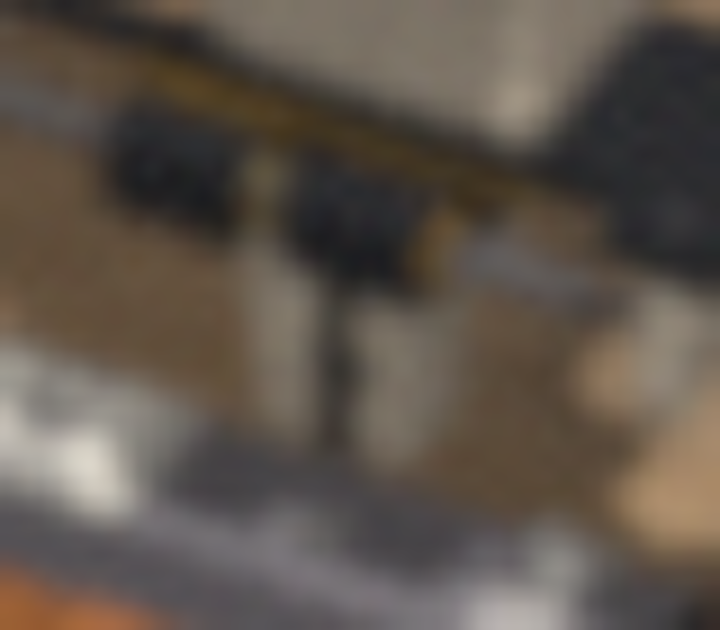

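Call:
apply_moves(
  moves=[
    [0, 0, 12, 0],
    [0, 0, 12, 0],
    [0, 0, 1, 0],
    [0, 0, 1, 0],
    [0, 0, 0.5, 0],
  ],
)

```text
t: 8.15
eef_pos: [0.61, -0.0945, 0.0276]
ee_rot: [-3.142, 0.001, 1.683]
force: [-13.3, 6.7, 40.4]
width: 0.0006
```

Call:
apply_moves(
  moves=[
    [1, 0, -1, 0],
    [1, 0, 0, 0],
    [1, 0, 0, 0],
  ],
)

```text
t: 8.45
eef_pos: [0.61, -0.0942, 0.0278]
ee_rot: [-3.141, 0.004, 1.683]
force: [-4.5, -14.7, 23.2]
width: 0.0006
```

Run:
```python
from trk import *
pp,d=arm.grab_frame("scene"); np.save("pics/scene15.npy",pp); np.save("pics/scene15_d.npy",d)
print(shift(g(0),g(15),269,246,284,266,10))
s=arm.get_state(); print(s['t'],s['eef_pos'],s['force'],s['moment'])
```

```text
(-3.25, -1.25, 0.948)
8.5 [ 0.60996366 -0.09431144  0.02774006] [ -5.46791983 -11.20718845  23.43374061] [-4.07775829  2.2611917  -0.05075971]
```

Call:
apply_moves(
  moves=[
    [0, 0, -20, 0],
    [0, 0, -40, 0],
    [0, 0, -30, 0],
  ],
  jaw=40,
)

```text
t: 8.8
eef_pos: [0.6093, -0.0917, 0.1156]
ee_rot: [-3.139, 0.0, 1.681]
force: [0.5, -0.8, 0.4]
width: 0.0187
```

Run:
```python
from trk import *
for n in ("scene","top"):
    pp,d=arm.grab_frame(n); np.save(f"pics/{n}16.npy",pp); np.save(f"pics/{n}16_d.npy",d)
    cv2.imwrite(f'pics/{n}16.png',pp[:,:,::-1])
print(shift(g(0),g(16),269,246,284,266,10))
crop(np.load('pics/scene16.npy'),255,205,355,280,8,'pics/c16s.png')
p=[0.5545,-0.0078,0.110]
for s in (12,13,14,15,16): print(s, (proj('scene',jig2w(p,[(-60,49+s,62)]))-proj('scene',jig2w(p,[(-60,49,62)]))).round(2).tolist())
print(jig2w(p,[(45,53+13.8,100)]))
to(0.5915,0.0665,0.09,1.681)
```

```text
(-3.25, -1.25, 0.975)
12 [[-2.89, -1.1]]
13 [[-3.13, -1.19]]
14 [[-3.37, -1.28]]
15 [[-3.61, -1.37]]
16 [[-3.85, -1.46]]
[[0.59189483 0.06353629 0.1       ]]
t 8.9 pos [ 0.6121 -0.0915  0.1189] rot [3.1365e+00 7.0000e-04 1.6821e+00] F [ 0.03  0.29 -0.26] w 26.8
shift [159.4  -3.1  28.7] turn 0.001
```

View pics/c16s.png

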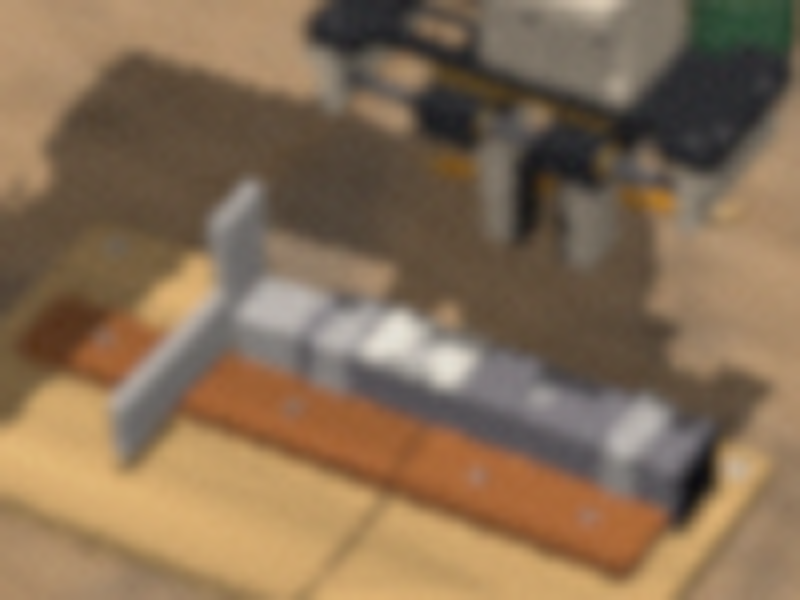

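View pics/top16.png

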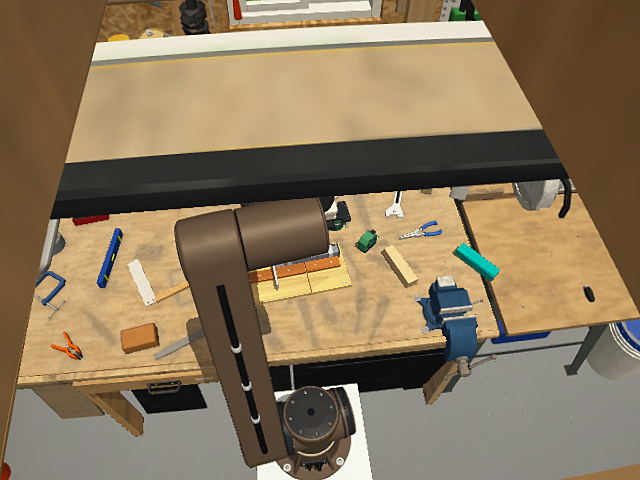

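Call:
apply_moves(
  moves=[
    [40, -1, 0, 0],
    [40, -1, 0, 0],
    [40, -1, 0, 0],
    [38, 0, 0, 0],
    [0, 0, 10, 0],
  ],
  jaw=40,
)

```text
t: 9.4
eef_pos: [0.5894, 0.0689, 0.105]
ee_rot: [3.141, -0.0, 1.685]
force: [0.4, -0.3, 0.6]
width: 0.0399
```

Run:
```python
from trk import *
for n in ("scene",):
    pp,d=arm.grab_frame(n); np.save(f"pics/{n}17.npy",pp); np.save(f"pics/{n}17_d.npy",d)
crop(np.load('pics/scene17.npy'),255,205,315,265,10,'pics/c17s.png')
to(0.5915,0.0665,0.045,1.681)
```

```text
t 9.45 pos [0.5878 0.067  0.1025] rot [-3.1379e+00  3.0000e-04  1.6843e+00] F [-0.78  0.04 -1.75] w 39.7
shift [-0.9  3.8 57.5] turn 0.003
```

View pics/c17s.png

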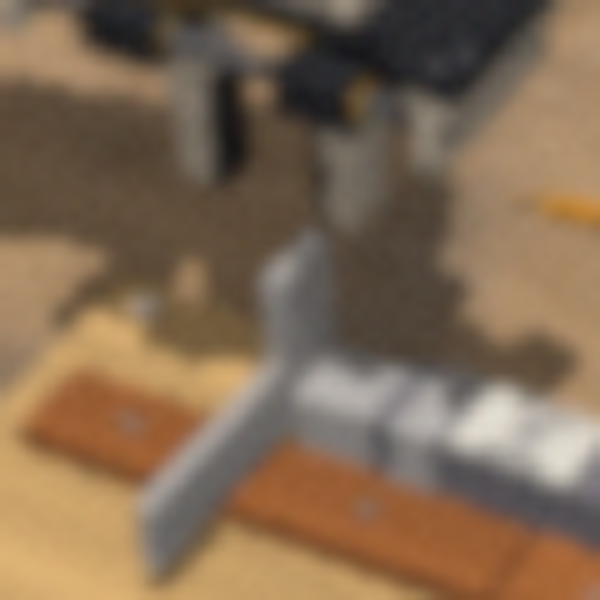

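Call:
apply_moves(
  moves=[
    [0, 3, 20, 0],
    [0, 0, 20, 0],
    [0, 0, 14, 0],
    [0, 0, 3, 0],
    [0, 0, 0, 0],
  ],
)

```text
t: 9.95
eef_pos: [0.5916, 0.0645, 0.0477]
ee_rot: [-3.139, 0.001, 1.681]
force: [0.5, 0.8, 0.8]
width: 0.04
```

Run:
```python
from trk import *
for n in ("scene",):
    pp,d=arm.grab_frame(n); np.save(f"pics/{n}18.npy",pp); np.save(f"pics/{n}18_d.npy",d)
crop(np.load('pics/scene18.npy'),255,205,315,265,10,'pics/c18s.png')
to(0.5915,0.0665,0.045,1.681)
```

```text
t 10.0 pos [0.5923 0.0648 0.0486] rot [-3.1404e+00  5.0000e-04  1.6810e+00] F [ 0.4  -0.    0.35] w 39.9
shift [ 1.8 -0.6  3.6] turn 0.0
```

View pics/c18s.png

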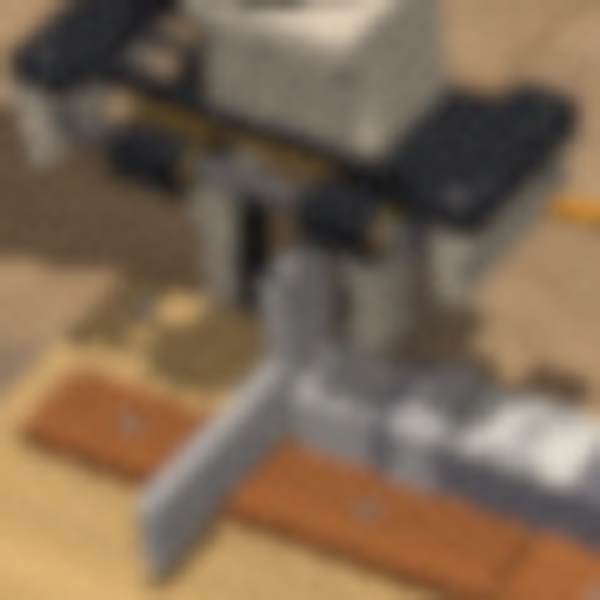

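Call:
apply_moves(
  moves=[
    [0, 0, 0, 0],
    [0, 0, 0, 0],
    [0, 0, 0, 0],
  ],
  jaw=12,
  squeeze=8,
)

```text
t: 10.3
eef_pos: [0.5928, 0.0657, 0.0498]
ee_rot: [3.14, -0.0, 1.682]
force: [0.1, -1.0, 1.0]
width: 0.0218
```

Call:
apply_moves(
  moves=[
    [0, 0, 0, 0],
    [0, 0, 0, 0],
  ],
  jaw=2,
  squeeze=8,
)

```text
t: 10.5
eef_pos: [0.5926, 0.0662, 0.0496]
ee_rot: [3.141, -0.001, 1.682]
force: [-1.3, 3.6, 2.3]
width: 0.0082
```

Run:
```python
from trk import *
for n in ("scene",):
    pp,d=arm.grab_frame(n); np.save(f"pics/{n}19.npy",pp); np.save(f"pics/{n}19_d.npy",d)
print(shift(g(0),g(19),269,246,284,266,10))
to(0.5915,0.0665,0.045,1.681)
```

```text
(-3.0, -1.0, 0.992)
t 10.55 pos [0.5926 0.0662 0.0496] rot [ 3.1408e+00 -8.0000e-04  1.6819e+00] F [-1.92  3.66  3.47] w 7.8
shift [ 0.4 -1.1  4.6] turn 0.001
```

Call:
apply_moves(
  moves=[
    [1.5, 0, 0, 0],
    [1.5, 0, 0, 0],
    [1.5, 0, 0, 0],
    [1.5, 0, 0, 0],
    [1.5, 0, 0, 0],
  ],
)

```text
t: 11.05
eef_pos: [0.5918, 0.0726, 0.0496]
ee_rot: [3.141, 0.001, 1.682]
force: [0.2, -3.1, 5.1]
width: 0.0081
```

Call:
apply_moves(
  moves=[
    [1.5, 0, 0, 0],
    [1.5, 0, 0, 0],
    [1.5, 0, 0, 0],
    [1.5, 0, 0, 0],
    [1.5, 0, 0, 0],
  ],
)

```text
t: 11.55
eef_pos: [0.591, 0.08, 0.0496]
ee_rot: [3.141, 0.001, 1.682]
force: [0.2, -3.5, 6.0]
width: 0.008
```

Call:
apply_moves(
  moves=[
    [1.5, 0, 0, 0],
    [1.5, 0, 0, 0],
    [1.5, 0, 0, 0],
    [1.5, 0, 0, 0],
    [1.5, 0, 0, 0],
  ],
)

```text
t: 12.05
eef_pos: [0.5901, 0.0875, 0.0496]
ee_rot: [3.141, 0.001, 1.682]
force: [-0.8, -4.2, 6.1]
width: 0.0079
```

Run:
```python
from trk import *
for n in ("scene",):
    pp,d=arm.grab_frame(n); np.save(f"pics/{n}20.npy",pp); np.save(f"pics/{n}20_d.npy",d)
print(shift(g(0),g(20),269,246,284,266,14))
p=[0.5545,-0.0078,0.110]
for s in (12.7,34,36,38,40): print(s, (proj('scene',jig2w(p,[(-60,49+s,45)]))-proj('scene',jig2w(p,[(-60,49,45)]))).round(2).tolist())
to()
```

```text
(-8.0, -2.875, 0.988)
12.7 [[-3.04, -1.16]]
34 [[-8.11, -3.1]]
36 [[-8.58, -3.28]]
38 [[-9.06, -3.46]]
40 [[-9.53, -3.65]]
t 12.1 pos [0.5901 0.0878 0.0496] rot [3.1414e+00 4.0000e-04 1.6817e+00] F [-1.49 -1.8   5.48] w 8.2
shift [0. 0. 0.] turn 0
```

Call:
apply_moves(
  moves=[
    [1.5, 0, 0, 0],
    [1.5, 0, 0, 0],
    [1.5, 0, 0, 0],
    [1.5, 0, 0, 0],
    [1.5, 0, 0, 0],
  ],
)

```text
t: 12.6
eef_pos: [0.5892, 0.0953, 0.0496]
ee_rot: [3.141, 0.0, 1.682]
force: [-2.2, 0.9, 6.9]
width: 0.0082
```

Call:
apply_moves(
  moves=[
    [1.5, 0, 0, 0],
    [1.5, 0, 0, 0],
    [1.5, 0, 0, 0],
  ],
)

```text
t: 12.9
eef_pos: [0.5888, 0.0995, 0.0496]
ee_rot: [3.141, 0.001, 1.682]
force: [-0.9, -3.6, 5.7]
width: 0.0079
```

Call:
apply_moves(
  moves=[
    [1.5, 0, 0, 0],
    [1.5, 0, 0, 0],
    [1, 0, 0, 0],
  ],
)

```text
t: 13.2
eef_pos: [0.5883, 0.1035, 0.0496]
ee_rot: [3.141, 0.001, 1.682]
force: [-0.6, -3.5, 6.4]
width: 0.0082
```

Run:
```python
from trk import *
for n in ("scene",):
    pp,d=arm.grab_frame(n); np.save(f"pics/{n}21.npy",pp); np.save(f"pics/{n}21_d.npy",d)
print(shift(g(0),g(21),269,246,284,266,16))
to()
crop(pp,265,215,335,270,11,'pics/c21s.png')
```

```text
(-11.75, -4.125, 0.907)
t 13.25 pos [0.5883 0.1037 0.0496] rot [3.1414e+00 4.0000e-04 1.6817e+00] F [-1.17 -1.71  6.05] w 7.7
shift [0. 0. 0.] turn 0
```

View pics/c21s.png

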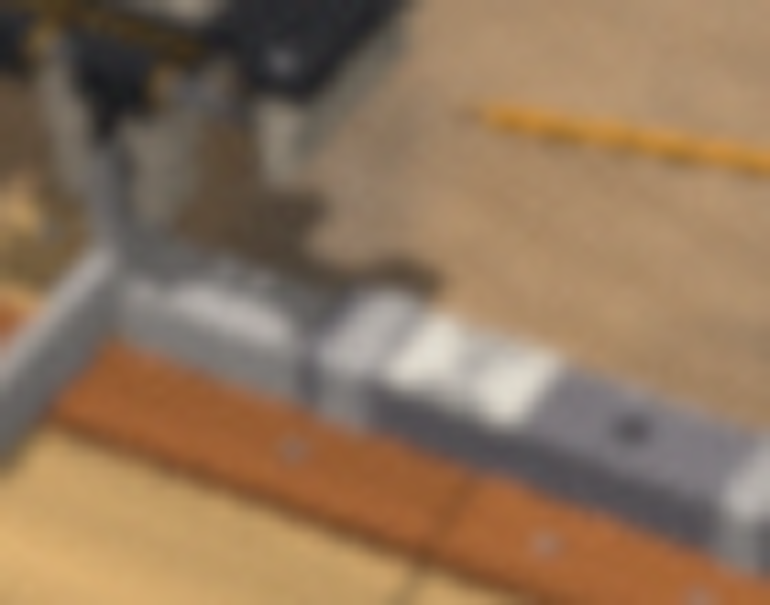

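Call:
apply_moves(
  moves=[
    [1.5, 0, 0, 0],
    [1.5, 0, 0, 0],
  ],
)

```text
t: 13.45
eef_pos: [0.5879, 0.1065, 0.0496]
ee_rot: [3.141, 0.001, 1.682]
force: [-1.1, -3.4, 5.9]
width: 0.0077
```

Call:
apply_moves(
  moves=[
    [1.2, 0, 0, 0],
    [1, 0, 0, 0],
  ],
)

```text
t: 13.65
eef_pos: [0.5877, 0.1091, 0.0496]
ee_rot: [3.141, -0.0, 1.682]
force: [-1.8, -0.0, 6.2]
width: 0.008
```

Run:
```python
from trk import *
for n in ("scene",):
    pp,d=arm.grab_frame(n); np.save(f"pics/{n}22.npy",pp); np.save(f"pics/{n}22_d.npy",d)
to()
f=lambda a:cv2.resize(a,None,fx=9,fy=9,interpolation=cv2.INTER_CUBIC)
cv2.imwrite('pics/c22.png',np.hstack([f(np.load('pics/scene21.npy')[235:262,290:330]),f(pp[235:262,290:330])])[:,:,::-1])
```

```text
t 13.7 pos [0.5876 0.1095 0.0495] rot [ 3.1413e+00 -4.0000e-04  1.6816e+00] F [-3.66  3.79  6.24] w 8.1
shift [0. 0. 0.] turn 0
```

View pics/c22.png

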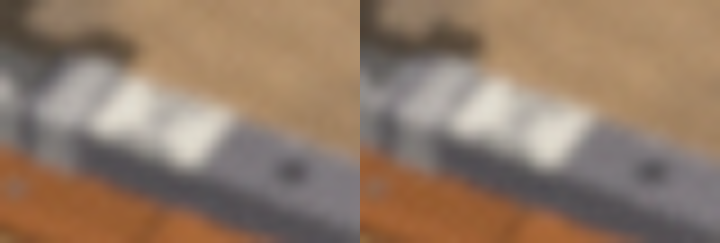

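Call:
apply_moves(
  moves=[
    [1, 0, 0, 0],
    [1, 0, 0, 0],
  ],
)

```text
t: 13.9
eef_pos: [0.5874, 0.1111, 0.0496]
ee_rot: [3.141, 0.0, 1.682]
force: [-1.2, -1.3, 5.7]
width: 0.008
```

Call:
apply_moves(
  moves=[
    [1, 0, 0, 0],
    [1, 0, 0, 0],
  ],
)

```text
t: 14.1
eef_pos: [0.5872, 0.1129, 0.0496]
ee_rot: [3.141, 0.0, 1.682]
force: [-2.1, -2.9, 5.7]
width: 0.008
```

Call:
apply_moves(
  moves=[
    [1, 0, 0, 0],
    [0.8, 0, 0, 0],
  ],
)

```text
t: 14.3
eef_pos: [0.5871, 0.1136, 0.0496]
ee_rot: [-3.141, 0.002, 1.682]
force: [1.6, -9.8, 4.6]
width: 0.0081
```

Run:
```python
from trk import *
for n in ("scene",):
    pp,d=arm.grab_frame(n); np.save(f"pics/{n}23.npy",pp); np.save(f"pics/{n}23_d.npy",d)
to()
f=lambda a:cv2.resize(a,None,fx=9,fy=9,interpolation=cv2.INTER_CUBIC)
cv2.imwrite('pics/c23.png',np.hstack([f(np.load('pics/scene21.npy')[235:262,290:330]),f(pp[235:262,290:330])])[:,:,::-1])
```

```text
t 14.35 pos [0.5871 0.1136 0.0495] rot [-3.1413e+00  1.7000e-03  1.6818e+00] F [ 1.86 -7.69  4.95] w 8.1
shift [0. 0. 0.] turn 0
```

View pics/c23.png

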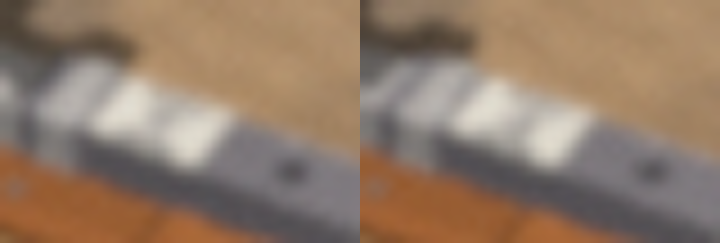

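Call:
apply_moves(
  moves=[
    [-1, 0, 0, 0],
    [-0.5, 0, 0, 0],
  ],
)

```text
t: 14.55
eef_pos: [0.5872, 0.1132, 0.0496]
ee_rot: [3.141, -0.0, 1.682]
force: [-2.4, -0.2, 6.7]
width: 0.0079
```

Call:
apply_moves(
  moves=[
    [0, 0, 0, 0],
    [0, 0, 0, 0],
    [0, 0, -5, 0],
    [0, 0, -25, 0],
    [0, 0, -40, 0],
  ],
  jaw=34,
)

```text
t: 15.05
eef_pos: [0.5853, 0.1127, 0.1175]
ee_rot: [-3.136, 0.002, 1.681]
force: [-0.2, 0.3, 0.6]
width: 0.0332
```

Run:
```python
from trk import *
for n in ("scene","top"):
    pp,d=arm.grab_frame(n); np.save(f"pics/{n}24.npy",pp); np.save(f"pics/{n}24_d.npy",d)
to(0.538,-0.377,0.12,0.377+np.pi/2)
f=lambda a:cv2.resize(a,None,fx=9,fy=9,interpolation=cv2.INTER_CUBIC)
pp=np.load('pics/scene24.npy')
cv2.imwrite('pics/c24.png',np.hstack([f(np.load('pics/scene21.npy')[235:262,290:330]),f(pp[235:262,290:330])])[:,:,::-1])
crop(np.load('pics/top24.npy'),240,220,360,310,6,'pics/c24t.png')
```

```text
t 15.15 pos [0.5904 0.1145 0.1248] rot [ 3.1333e+00 -1.8000e-03  1.6827e+00] F [-0.2   0.91  0.15] w 33.7
shift [-482.5 -107.     3. ] turn -0.265
```

View pics/c24.png

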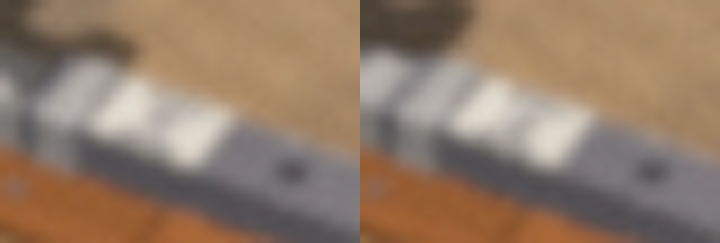

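View pics/c24t.png

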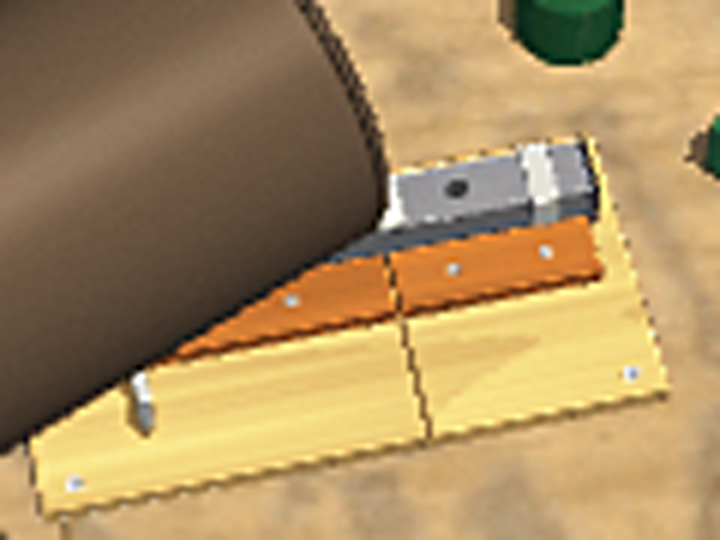

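Run:
```python
from h import *
crop(np.load('pics/top24.npy'),375,230,430,295,9,'pics/c24o.png')
s=arm.get_state(); print(np.round(s['q'],3), s['ee_rot'][2], 'start', -1.047,-0.288,1.8065)
f=lambda a:cv2.resize(a,None,fx=9,fy=9,interpolation=cv2.INTER_CUBIC)
a=np.load('pics/top24.npy')[230:295,375:430]; b=np.load('pics/scene24.npy')[275:330,360:400]
a=f(a); b=f(b); H=max(a.shape[0],b.shape[0]); b=cv2.copyMakeBorder(b,0,H-b.shape[0],0,0,cv2.BORDER_CONSTANT)
cv2.imwrite('pics/c24o.png',np.hstack([a[:H],b])[:,:,::-1]); print(a.shape,b.shape)
```

```text
[ 0.517  0.295 -0.271  0.002 -0.997 -1.977] 1.6827296418948714 start -1.047 -0.288 1.8065
(585, 495, 3) (585, 360, 3)
```

View pics/c24o.png

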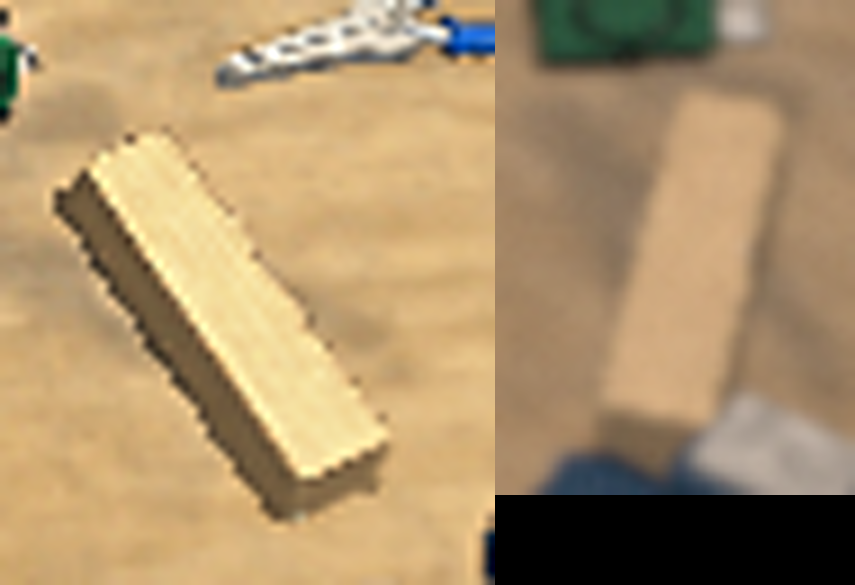

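Call:
apply_moves(
  moves=[
    [-48, -11, -5, -0.05],
    [-48, -11, 0, -0.05],
    [-48, -11, 0, -0.05],
    [-48, -8, 0, -0.05],
    [-48, -5, 0, -0.05],
  ],
  jaw=70,
)

```text
t: 15.65
eef_pos: [0.5919, -0.1314, 0.1248]
ee_rot: [3.141, 0.0, 1.934]
force: [1.9, 0.4, 0.2]
width: 0.0672
```

```bash
cat > off.py <<'E'
from fit import *
def fit_off(obs,z,x0=(0.538,-0.378,0.377)):
    # obs: (cam,(lx,ly) mm, uv)
    def f(q):
        r=[]
        for n,P,uv in obs:
            c,s=np.cos(q[2]),np.sin(q[2]); X=[q[0]+(c*P[0]-s*P[1])/1000,q[1]+(s*P[0]+c*P[1])/1000,z+ (P[2] if len(P)>2 else 0)/1000]
            r.append(proj(n,[X])[0]-uv)
        return np.ravel(r)
    r=least_squares(f,x0,loss='soft_l1'); return r.x,f(r.x).reshape(-1,2)
E
python3 - <<'E'
from off import *
U=lambda x,y:(375+x/9-.45,230+y/9-.45)
V=lambda x,y:(360+(x-495)/9-.45,275+y/9-.45)
obs=[('top',(80,21),U(90,168)),('top',(80,-21),U(155,132)),('top',(-80,-21),U(388,437)),('top',(-80,21),U(300,480)),
('scene',(80,21),V(680,93)),('scene',(80,-21),V(784,103)),('scene',(-80,21),V(604,407)),('scene',(-80,-21),V(715,422))]
q,r=fit_off(obs,0.039); print('both',q.round(4)); print(r.round(2))
print('top',fit_off(obs[:4],0.039)[0].round(4)); print('scene',fit_off(obs[4:],0.039)[0].round(4))
for n in ("top",):
    pp,d=arm.grab_frame(n); np.save(f"pics/{n}25.npy",pp); np.save(f"pics/{n}25_d.npy",d)
    crop(pp,240,210,370,310,6,'pics/c25t.png')
to(q[0],q[1],0.09,q[2]+np.pi/2)
E
```

```text
both [ 0.5373 -0.3743  0.3687]
[[-1.38 -0.69]
 [ 1.4  -1.23]
 [ 1.01 -0.51]
 [ 0.53 -0.29]
 [-0.92 -0.4 ]
 [-0.04  0.57]
 [-1.25 -0.04]
 [-0.33  0.69]]
top [ 0.5349 -0.3715  0.3713]
scene [ 0.5393 -0.3754  0.3757]
t 15.7 pos [ 0.593  -0.1372  0.1245] rot [3.1416e+00 1.7000e-03 1.9349e+00] F [ 4.5  -4.11  1.6 ] w 68.2
shift [-201.6 -136.5   34.8] turn -0.005
```

View pics/c25t.png

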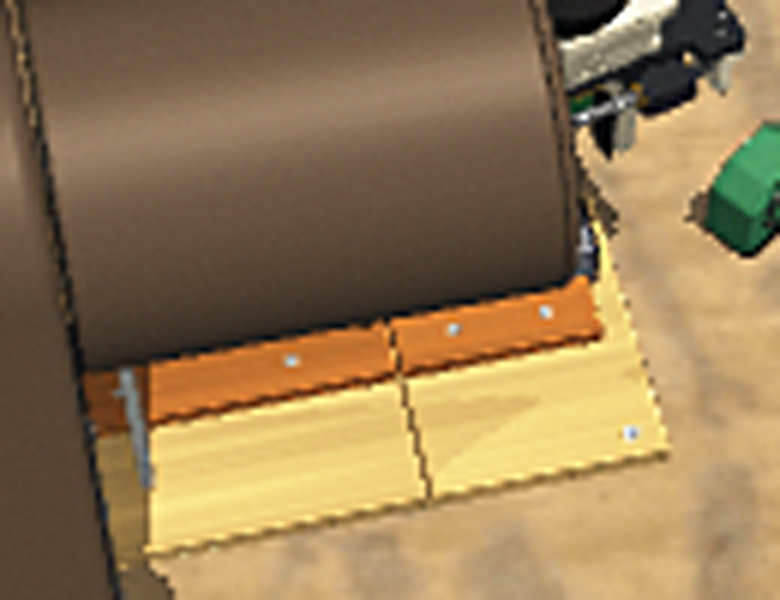

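Run:
```python
from h import *
for n in ('top24','scene24'):
    C=cloud(n[:-2],np.load(f'pics/{n}_d.npy')).reshape(-1,3)
    C=C[~np.isnan(C[:,0])]
    c=np.array([0.537,-0.3735]); yaw=1.943
    ex=np.array([np.cos(yaw),np.sin(yaw)]); ey=np.array([np.sin(yaw),-np.cos(yaw)])
    u=(C[:,:2]-c)@ex*1000; v=(C[:,:2]-c)@ey*1000; z=C[:,2]*1000
    m=(abs(u)<130)&(abs(v)<90)&(z<250)
    # grid of max heights
    print(n,'rows v(-80..80 by20, tool y), cols u(-120..120 by 20, tool x)')
    for v0 in range(-90,90,20):
        print(v0+10,[int(np.percentile(z[m&(abs(u-u0)<10)&(abs(v-v0-10)<10)],95)) if (m&(abs(u-u0)<10)&(abs(v-v0-10)<10)).sum()>2 else None for u0 in range(-120,121,20)])
to(0.537,-0.3735,0.09,1.943)
```

```text
top24 rows v(-80..80 by20, tool y), cols u(-120..120 by 20, tool x)
-80 [2, 4, 4, 7, 3, 37, 39, 39, 4, 2, 4, 5, 4]
-60 [5, 6, 3, 3, 7, 41, 43, 41, 5, 3, 5, 2, 4]
-40 [5, 4, 2, 3, 4, 42, 42, 41, 2, 4, 3, 6, 5]
-20 [2, 4, 6, 5, 3, 40, 43, 40, 7, 4, 3, 4, 5]
0 [2, 3, 6, 2, 3, 42, 45, 41, 3, 5, 5, 6, 4]
20 [4, 4, 3, 3, 4, 42, 42, 42, 3, 2, 4, 3, 6]
40 [4, 3, 4, 7, 6, 41, 41, 40, 7, 3, 5, 4, 3]
60 [4, 3, 3, 1, 2, 40, 43, 40, 6, 5, 4, 4, 5]
80 [13, 3, 5, 3, 3, 39, 41, 38, 3, 6, 2, 4, 4]
scene24 rows v(-80..80 by20, tool y), cols u(-120..120 by 20, tool x)
-80 [5, 5, 4, None, None, 42, 44, 42, 5, 6, 5, 5, 7]
-60 [6, 7, 7, None, None, 44, 45, 45, 6, 7, 8, 5, 5]
-40 [10, 6, 6, 5, None, 44, 45, 47, 8, 7, 5, 7, 6]
-20 [6, 6, 6, 5, 5, 41, 44, 45, 5, 7, 7, 5, 7]
0 [5, 8, 6, 7, 6, 43, 46, 41, 7, 6, 5, 5, 9]
20 [7, 5, 6, 7, 5, 46, 47, 44, 7, 6, 6, 5, 6]
40 [5, 5, 5, 8, 4, 43, 45, 42, 6, 6, 7, 7, 5]
60 [5, 6, 5, 6, 7, 42, 45, 41, 5, 6, 5, 6, 5]
80 [9, 4, 7, 9, 5, 42, 44, 38, 6, 7, 5, 6, 6]
t 15.7 pos [ 0.593  -0.1372  0.1245] rot [3.1416e+00 1.7000e-03 1.9349e+00] F [ 4.5  -4.11  1.6 ] w 68.2
shift [-200.8 -136.5   34.8] turn -0.008
```

Call:
apply_moves(
  moves=[
    [-39, -27, 0, 0],
    [-39, -27, 0, 0],
    [-39, -27, 0, 0],
    [-39, -27, 0, 0],
    [-39, -27, 0, 0],
  ],
  jaw=70,
)

```text
t: 16.2
eef_pos: [0.5343, -0.3614, 0.1244]
ee_rot: [3.141, 0.0, 1.932]
force: [0.7, 0.1, 0.5]
width: 0.07
```

Call:
apply_moves(
  moves=[
    [-4, -1.5, 40, -0.01],
    [0, 0, 40, 0],
    [0, 0, 30, 0],
    [0, 0, 15, 0],
    [0, 0, 4, 0],
  ],
  jaw=70,
)

```text
t: 16.7
eef_pos: [0.5339, -0.3637, -0.0065]
ee_rot: [-3.139, -0.002, 1.942]
force: [1.2, 0.0, 0.3]
width: 0.0698
```

Call:
apply_moves(
  moves=[
    [0, 0, 0, 0],
    [0, 0, 0, 0],
    [0, 0, 0, 0],
    [0, 0, 0, 0],
  ],
  jaw=30,
  squeeze=20,
)

```text
t: 17.1
eef_pos: [0.5358, -0.3645, -0.0034]
ee_rot: [3.14, 0.002, 1.942]
force: [1.5, -1.1, -0.2]
width: 0.0435
```

Run:
```python
from h import *
for n in ("top","scene"):
    pp,d=arm.grab_frame(n); np.save(f"pics/{n}26.npy",pp); np.save(f"pics/{n}26_d.npy",d)
to(0.537,-0.3735,-0.005,1.943)
f=lambda a,s:cv2.resize(a,None,fx=s,fy=s,interpolation=cv2.INTER_CUBIC)
a=f(np.load('pics/top26.npy')[225:310,240:430],4); b=f(np.load('pics/scene26.npy')[260:330,350:420],4)
b=cv2.copyMakeBorder(b,0,0,0,a.shape[1]-b.shape[1],cv2.BORDER_CONSTANT)
cv2.imwrite('pics/c26.png',np.vstack([a,b])[:,:,::-1]); print(a.shape,b.shape)
```

```text
t 17.2 pos [ 0.5358 -0.3644 -0.0034] rot [3.1399e+00 1.7000e-03 1.9420e+00] F [-0.16  1.11  5.86] w 42.0
shift [-8.9 -2.1  1.6] turn -0.001
(340, 760, 3) (280, 760, 3)
```

View pics/c26.png

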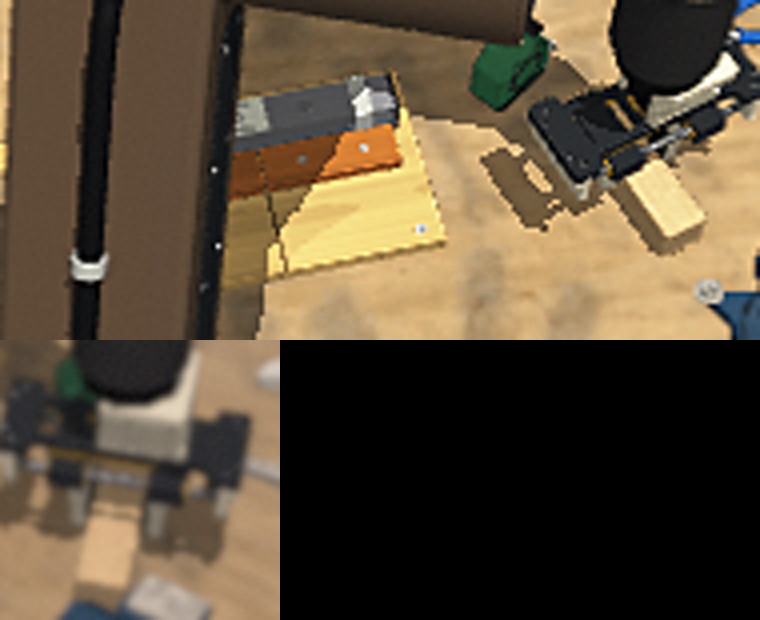

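Call:
apply_moves(
  moves=[
    [0, 0, -10, 0],
    [0, 0, -35, 0],
    [0, 0, -40, 0],
    [0, 0, -25, 0],
    [0, 0, 0, 0],
  ],
)

```text
t: 17.7
eef_pos: [0.5369, -0.3651, 0.1104]
ee_rot: [3.137, 0.005, 1.942]
force: [-0.0, 0.4, -0.3]
width: 0.0412
```

Run:
```python
from trk import *
print('stop shift px',shift(g(0),g(24),269,246,284,266,18))
p=[0.5545,-0.0078,0.110]
for s in (56,58,60,62): print(s, (proj('scene',jig2w(p,[(-60,49+s,45)]))-proj('scene',jig2w(p,[(-60,49,45)]))).round(2).tolist())
s=arm.get_state(); print(s['t'],np.round(s['eef_pos'],4),np.round(s['ee_rot'],4),s['width'],np.round(s['force'],2))
P0=np.array(s['eef_pos']); y0=s['ee_rot'][2]; P1=np.array([0.5131,0.0174,P0[2]]); y1=3.252
N=10
for i in range(N):
    yaw=y0+(y1-y0)*i/N
    R=np.array([[np.cos(yaw),np.sin(yaw)],[np.sin(yaw),-np.cos(yaw)]])
    d=R.T@((P1-P0)[:2]/N)*1000
    print([round(d[0],1),round(d[1],1),0,round(-(y1-y0)/N,3)])
# refined jig fit with top24 corners
U=lambda x,y:(240+x/6-.42,220+y/6-.42)
S=lambda x,y:(230+x/5-0.4,200+y/5-0.4)
obs=[('scene',(90,180,15),S(193,165)),('scene',(-90,180,15),S(53,305)),('scene',(90,-180,15),S(607,312)),('scene',(-90,-180,15),S(488,476)),
('top',(-90,180,15),U(40,515)),('top',(-90,-180,15),U(668,390)),('top',(90,-180,15),U(590,137))]
print(fit(obs)); print('top',fit(obs[4:]))
```

```text
stop shift px (-14.0, -5.125, 0.829)
56 [[-13.3, -5.09]]
58 [[-13.77, -5.27]]
60 [[-14.24, -5.45]]
62 [[-14.71, -5.63]]
17.7 [ 0.5369 -0.3651  0.1104] [3.1365 0.0052 1.9421] 0.04124258612842474 [-0.03  0.41 -0.27]
[np.float64(36.5), np.float64(11.7), 0, np.float64(-0.131)]
[np.float64(34.7), np.float64(16.3), 0, np.float64(-0.131)]
[np.float64(32.2), np.float64(20.7), 0, np.float64(-0.131)]
[np.float64(29.3), np.float64(24.8), 0, np.float64(-0.131)]
[np.float64(25.8), np.float64(28.4), 0, np.float64(-0.131)]
[np.float64(21.9), np.float64(31.5), 0, np.float64(-0.131)]
[np.float64(17.6), np.float64(34.1), 0, np.float64(-0.131)]
[np.float64(13.0), np.float64(36.1), 0, np.float64(-0.131)]
[np.float64(8.1), np.float64(37.5), 0, np.float64(-0.131)]
[np.float64(3.2), np.float64(38.2), 0, np.float64(-0.131)]
(array([ 0.55367883, -0.00678361,  0.10904504]), array([[-1.4950097 , -0.50891033],
       [-1.32332571, -0.30801574],
       [ 0.0997816 ,  0.66574955],
       [-0.49208643,  0.08620642],
       [ 0.38674279, -0.69284467],
       [ 0.61924509, -0.39449411],
       [ 0.47963576, -0.81565397]]))
top (array([ 0.55136709, -0.00480022,  0.11031181]), array([[-0.13962324,  0.03891531],
       [ 0.16439222,  0.18778996],
       [-0.02093201, -0.28471733]]))
```

Call:
apply_moves(
  moves=[
    [36.5, 11.5, 0, -0.131],
    [34.5, 16.5, 0, -0.131],
    [32, 20.5, 0, -0.131],
    [29.5, 25, 0, -0.131],
    [26, 28.5, 0, -0.131],
  ],
)

```text
t: 18.2
eef_pos: [0.5219, -0.1712, 0.1048]
ee_rot: [-3.141, -0.001, 2.602]
force: [1.1, -0.2, -2.1]
width: 0.0418
```

Call:
apply_moves(
  moves=[
    [22, 31.5, 0, -0.131],
    [17.5, 34, 0, -0.131],
    [13, 36, 0, -0.131],
    [8, 37.5, 0, -0.131],
    [3, 38, 0, -0.131],
  ],
)

```text
t: 18.7
eef_pos: [0.5102, 0.0197, 0.105]
ee_rot: [3.142, -0.001, -3.026]
force: [1.6, 0.4, -1.0]
width: 0.0421
```

Run:
```python
from h import *
to(0.513,0.017,0.06,3.252)
```

```text
t 18.7 pos [0.5102 0.0197 0.105 ] rot [ 3.1415e+00 -9.0000e-04 -3.0264e+00] F [ 1.59  0.4  -1.04] w 42.1
shift [-2.5 -3.  45. ] turn 0.005
```

Call:
apply_moves(
  moves=[
    [-2.5, -3, 20, 0.004],
    [0, 0, 18, 0],
    [0, 0, 0, 0],
    [0, 0, 0, 0],
  ],
)

```text
t: 19.1
eef_pos: [0.5136, 0.0154, 0.0671]
ee_rot: [-3.141, -0.001, -3.036]
force: [0.1, -0.8, -0.6]
width: 0.0416
```

Run:
```python
from h import *
for n in ("top","scene"):
    pp,d=arm.grab_frame(n); np.save(f"pics/{n}27.npy",pp); np.save(f"pics/{n}27_d.npy",d)
to(0.513,0.017,0.0116,3.252)
f=lambda a,s:cv2.resize(a,None,fx=s,fy=s,interpolation=cv2.INTER_CUBIC)
cv2.imwrite('pics/c27t.png',f(np.load('pics/top27.npy')[220:315,240:360],6)[:,:,::-1])
cv2.imwrite('pics/c27s.png',f(np.load('pics/scene27.npy')[205:300,235:355],6)[:,:,::-1])
```

```text
t 19.2 pos [0.5145 0.0155 0.068 ] rot [ 3.1415e+00  9.0000e-04 -3.0359e+00] F [-0.22 -0.14 -0.46] w 42.2
shift [ 1.4  1.6 56.4] turn -0.005
```

View pics/c27t.png

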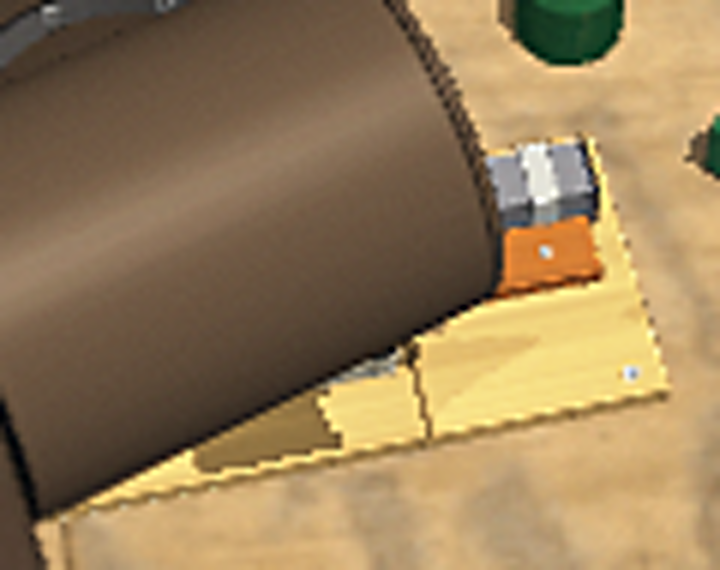

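View pics/c27s.png

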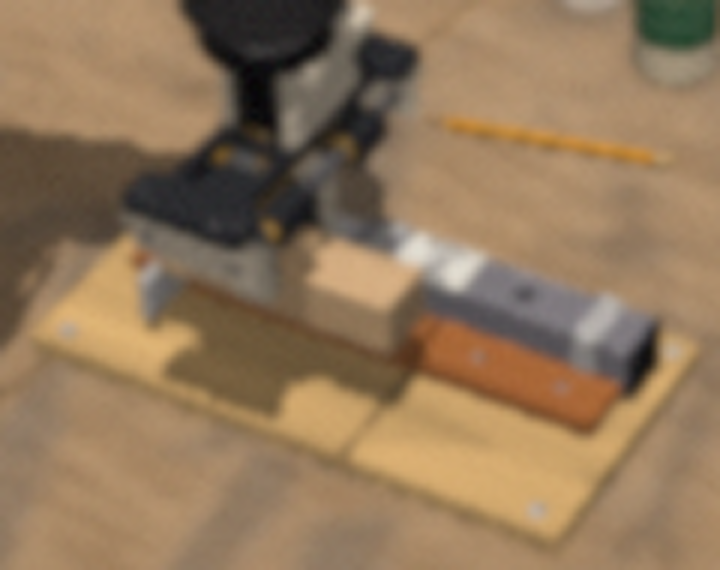

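Run:
```python
from fit import *
f=lambda a,s:cv2.resize(a,None,fx=s,fy=s,interpolation=cv2.INTER_CUBIC)
b=f(np.load('pics/scene27.npy')[235:275,275:315],18)
ps=[0.5555,-0.0089,0.1083]
def w2j(X):
    X=np.atleast_2d(X); c,s=np.cos(ps[2]),np.sin(ps[2]); d=X[:,:2]-ps[:2]
    return np.c_[c*d[:,0]+s*d[:,1],-s*d[:,0]+c*d[:,1]]*1000
V=lambda x,y:(235+x/6-.42,205+y/6-.42)
for nm,uv,z in (('tf',V(392,312),.1104),('tb',V(422,280),.1104),('bf',V(388,362),.0714),('bb',V(415,335),.0714)):
    print(nm,w2j(at_z('scene',[uv],z)).round(1))
# overlay predicted block for centre (jx,jy) on picture
for jx,jy,col in ((-36,26.5,(255,0,0)),):
    for X in [(-21,-80,0),(21,-80,0),(-21,-80,39),(21,-80,39),(-21,0,39)]:
        q=(proj('scene',jig2w(ps,[(jx+X[0],jy+X[1],71.4+X[2])]))[0]+.5-[275,235])*18
        cv2.circle(b,tuple(int(v) for v in q),4,col,-1)
cv2.imwrite('pics/c27z.png',b[:,:,::-1])
```

```text
tf [[-58.8 -58.1]]
tb [[-27.7 -59.1]]
bf [[-59.9 -54.3]]
bb [[-33.2 -56.2]]
```

View pics/c27z.png

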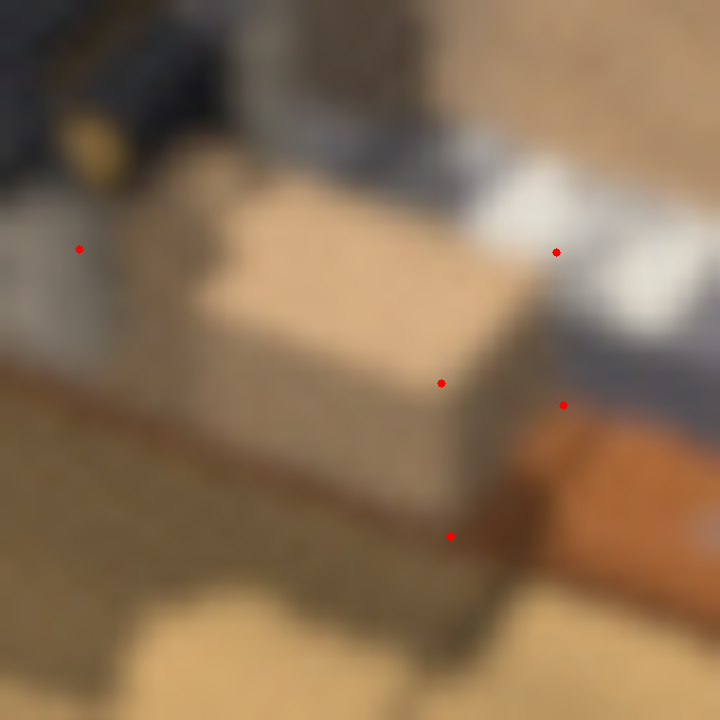

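Call:
apply_moves(
  moves=[
    [0, -2, 20, 0],
    [0, 0, 20, 0],
    [0, 0, 10, 0],
    [0, 0, 3, 0],
    [0, 0, 0, 0],
  ],
)

```text
t: 19.7
eef_pos: [0.5145, 0.0136, 0.0144]
ee_rot: [-3.141, 0.0, -3.036]
force: [0.4, 0.5, -0.2]
width: 0.0422
```

Run:
```python
from h import *
for n in ("top","scene"):
    pp,d=arm.grab_frame(n); np.save(f"pics/{n}28.npy",pp); np.save(f"pics/{n}28_d.npy",d)
to(0.513,0.017,0.0122,3.252)
f=lambda a,s:cv2.resize(a,None,fx=s,fy=s,interpolation=cv2.INTER_CUBIC)
cv2.imwrite('pics/c28s.png',f(np.load('pics/scene28.npy')[215:285,240:330],8)[:,:,::-1])
```

```text
t 19.8 pos [0.515  0.0138 0.015 ] rot [ 3.1414e+00  1.3000e-03 -3.0355e+00] F [-0.01  0.54 -1.13] w 42.0
shift [1.6 3.4 2.8] turn -0.004
```

View pics/c28s.png

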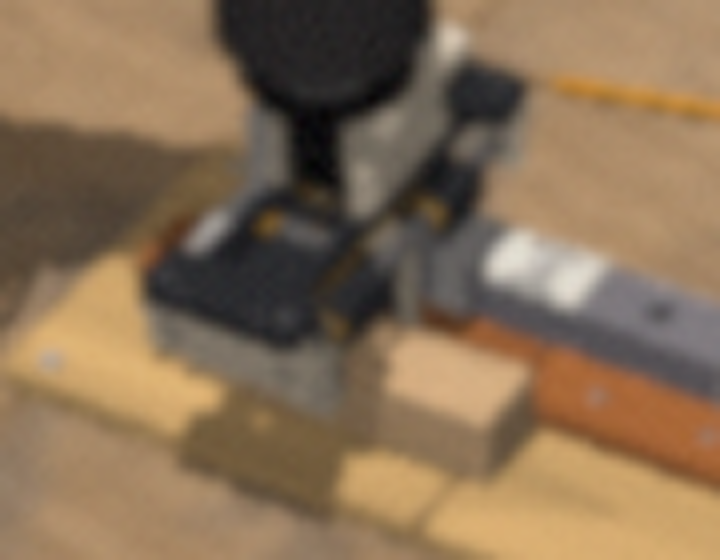

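Call:
apply_moves(
  moves=[
    [0, 0, 1.5, 0],
    [0, 1, 0.7, 0],
    [0, 0.8, 0, 0],
  ],
)

```text
t: 20.1
eef_pos: [0.5141, 0.0156, 0.0122]
ee_rot: [3.141, 0.0, -3.036]
force: [-0.0, -0.1, -0.5]
width: 0.0418
```

Call:
apply_moves(
  moves=[
    [0, 1, 0, 0],
    [0, 0.8, 0, 0],
  ],
)

```text
t: 20.3
eef_pos: [0.5139, 0.0174, 0.0121]
ee_rot: [3.142, 0.0, -3.035]
force: [-0.6, -0.7, -0.4]
width: 0.0424
```

Run:
```python
from h import *
to(0.513,0.017,0.0122,3.252)
```

```text
t 20.3 pos [0.5139 0.0174 0.0121] rot [ 3.1416e+00  1.0000e-04 -3.0355e+00] F [-0.64 -0.66 -0.39] w 42.4
shift [ 0.9 -0.3 -0.1] turn -0.004
```

Call:
apply_moves(
  moves=[
    [0, 1, 0, 0],
    [0, 0.8, 0, 0],
  ],
)

```text
t: 20.5
eef_pos: [0.5136, 0.0191, 0.012]
ee_rot: [3.142, -0.0, -3.036]
force: [0.2, -1.0, -1.0]
width: 0.0418
```

Call:
apply_moves(
  moves=[
    [0, 1, 0, 0],
    [0, 1, 0, 0],
  ],
)

```text
t: 20.7
eef_pos: [0.5135, 0.0211, 0.0119]
ee_rot: [-3.142, -0.0, -3.036]
force: [-0.5, -0.1, -1.9]
width: 0.0418
```

Run:
```python
from fit import *
for n in ("scene",):
    pp,d=arm.grab_frame(n); np.save(f"pics/{n}29.npy",pp)
to()
ps=[0.5555,-0.0089,0.1083]
f=lambda a,s:cv2.resize(a,None,fx=s,fy=s,interpolation=cv2.INTER_CUBIC)
b=f(pp[235:285,255:315],12)
for jy,col in ((28.5,(255,0,0)),(24.5,(0,0,255))):
    for X in [(-21,-80,0),(-21,-80,39),(21,-80,39)]:
        q=(proj('scene',jig2w(ps,[(-36+X[0],jy+X[1],16+X[2])]))[0]+.5-[255,235])*12
        cv2.circle(b,tuple(int(v) for v in q),3,col,-1)
cv2.imwrite('pics/c29.png',b[:,:,::-1])
```

```text
t 20.75 pos [0.5135 0.0212 0.012 ] rot [ 3.1416  0.     -3.0355] F [ 0.28 -0.35 -1.85] w 42.2
shift [0. 0. 0.] turn 0
```

View pics/c29.png

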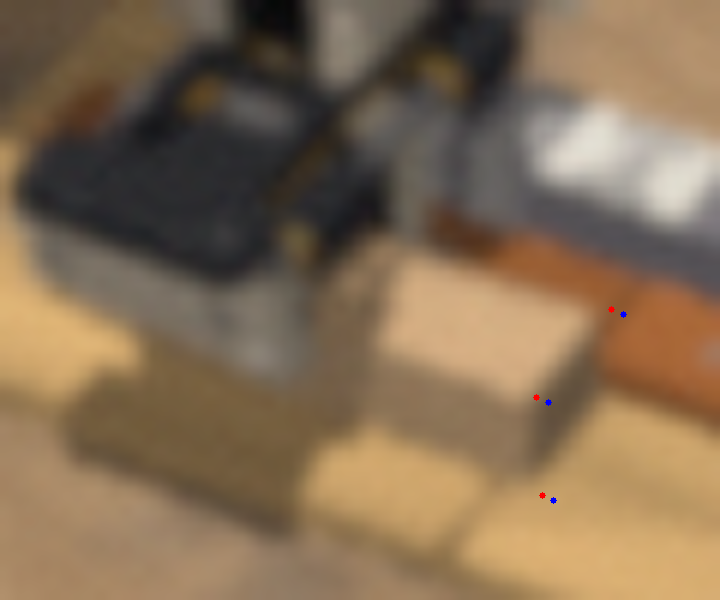

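Call:
apply_moves(
  moves=[
    [-1, 1, 0, 0],
    [-1, 0.8, 0, 0],
    [0, 0, 0, 0],
  ],
)

```text
t: 21.05
eef_pos: [0.5138, 0.0218, 0.0116]
ee_rot: [-3.14, -0.003, -3.035]
force: [-2.1, -5.6, -0.1]
width: 0.0416
```

Call:
apply_moves(
  moves=[
    [0, 0, 0, 0],
    [0, 0, 0, 0],
    [0, 0, 0, 0],
  ],
  jaw=54,
)

```text
t: 21.35
eef_pos: [0.5157, 0.0233, 0.0121]
ee_rot: [3.141, 0.001, -3.036]
force: [-0.7, 0.7, 0.6]
width: 0.053
```

Call:
apply_moves(
  moves=[
    [0, 0, -10, 0],
    [0, 0, -30, 0],
    [0, 0, -45, 0],
    [0, 0, -45, 0],
    [0, 0, -40, 0],
  ],
)

```text
t: 21.85
eef_pos: [0.5154, 0.0231, 0.1853]
ee_rot: [3.141, 0.002, -3.035]
force: [1.7, 1.1, -0.4]
width: 0.0541
```

Call:
apply_moves(
  moves=[
    [0, 48, 0, 0],
    [0, 48, 0, 0],
    [0, 48, 0, 0],
    [0, 48, 0, 0],
    [0, 48, 0, 0],
  ],
)

```text
t: 22.35
eef_pos: [0.4894, 0.2637, 0.1833]
ee_rot: [3.141, 0.001, -3.035]
force: [1.0, -0.3, -0.1]
width: 0.0539
```

Call:
apply_moves(
  moves=[
    [0, 45, 0, 0],
    [0, 45, 0, 0],
    [0, 40, 0, 0],
    [0, 0, 0, 0],
  ],
)

```text
t: 22.75
eef_pos: [0.4755, 0.3953, 0.1822]
ee_rot: [3.141, 0.001, -3.032]
force: [0.2, -0.6, -0.0]
width: 0.0543
```

Run:
```python
from h import *
for n in ("top","scene"):
    pp,d=arm.grab_frame(n); np.save(f"pics/{n}30.npy",pp); np.save(f"pics/{n}30_d.npy",d)
to()
f=lambda a,s:cv2.resize(a,None,fx=s,fy=s,interpolation=cv2.INTER_CUBIC)
cv2.imwrite('pics/c30t.png',f(np.load('pics/top30.npy')[225:315,230:360],6)[:,:,::-1])
cv2.imwrite('pics/c30s.png',f(np.load('pics/scene30.npy')[205:300,235:355],6)[:,:,::-1])
```

```text
t 22.85 pos [0.4756 0.3918 0.1821] rot [-3.1413e+00 -3.0000e-04 -3.0339e+00] F [ 0.45  0.21 -0.62] w 54.0
shift [0. 0. 0.] turn 0
```

Run:
```python
from fit import *
for n,ps in (('top',[0.5514,-0.0048,0.1103]),('scene',[0.5555,-0.0089,0.1083])):
    d=np.load(f'pics/{n}30_d.npy'); im=np.load(f'pics/{n}30.npy'); C=cloud(n,d).reshape(-1,3); rgb=im.reshape(-1,3)
    c,s=np.cos(ps[2]),np.sin(ps[2]); D=C[:,:2]-ps[:2]
    X=(c*D[:,0]+s*D[:,1])*1000; Y=(-s*D[:,0]+c*D[:,1])*1000; Z=C[:,2]*1000
    m=(X>-75)&(X<-5)&(Y>-90)&(Y<103)&(Z>46)&(Z<64)
    pts=np.c_[X[m],Y[m]].astype(np.float32)
    print(n,'block top pts',m.sum(),'z',np.median(Z[m]).round(1) if m.sum() else None)
    if m.sum()>20:
        print(' rect',cv2.minAreaRect(pts)); print(' x pct',np.percentile(X[m],[1,50,99]).round(1),'y pct',np.percentile(Y[m],[1,50,99]).round(1))
    # z residuals over block top (tilt)
    if m.sum()>20:
        A=np.c_[X[m],Y[m],np.ones(m.sum())]; k=np.linalg.lstsq(A,Z[m],rcond=None)[0]; print(' tilt',k[:2].round(3))
    st=(X>-62)&(X<-20)&(Y>98)&(Y<130)&(Z>50)&(Z<75)
    if st.sum(): print(' stop plate top',st.sum(),'y',np.percentile(Y[st],[5,50,95]).round(1))
    # tube-top height profile along y
    print(' tube top Z(y):',[(y,int(k.sum()),round(float(np.median(Z[k])),1),round(float(np.percentile(Z[k],95)),1)) for y in range(-60,6,5) for k in [(abs(X-45)<5)&(abs(Y-y)<3)&(Z>30)&(Z<90)] if k.sum()])
    # grey along the centreline of the plate at z=53
    for y in range(-56,-4,3):
        q=np.round(proj(n,jig2w(ps,[(45,y,53)]))[0]).astype(int); print((y,im[q[1],q[0]].tolist(),),end=' ')
    print()
```

```text
top block top pts 491 z 52.8
 rect ((-37.092803955078125, 25.886878967285156), (46.00943374633789, 154.11965942382812), 1.4511269330978394)
 x pct [-58.  -38.4 -14.8] y pct [-49.3  26.1 101.3]
 tilt [-0.007 -0.004]
 stop plate top 37 y [ 98.9 107.2 115.3]
 tube top Z(y): [(-60, 4, 49.7, 56.2), (-55, 4, 50.8, 56.7), (-50, 4, 52.8, 54.5), (-45, 6, 54.3, 60.4), (-40, 4, 55.5, 61.0), (-35, 2, 49.6, 52.7), (-30, 2, 57.6, 61.7), (-25, 4, 56.0, 61.3), (-20, 4, 51.7, 57.0), (-15, 4, 53.8, 57.0), (-10, 6, 54.6, 55.3), (-5, 5, 49.8, 54.1), (0, 4, 51.2, 52.9), (5, 5, 51.7, 56.4)]
(-56, [157, 156, 158]) (-53, [235, 233, 220]) (-50, [255, 255, 250]) (-47, [250, 250, 242]) (-44, [250, 249, 242]) (-41, [250, 249, 242]) (-38, [251, 251, 244]) (-35, [247, 247, 237]) (-32, [165, 164, 155]) (-29, [243, 243, 237]) (-26, [242, 242, 239]) (-23, [166, 165, 153]) (-20, [200, 201, 184]) (-17, [254, 254, 247]) (-14, [250, 249, 243]) (-11, [250, 249, 242]) (-8, [254, 254, 247]) (-5, [236, 237, 219]) 
scene block top pts 387 z 54.2
 rect ((-40.437015533447266, 25.803363800048828), (50.151573181152344, 155.59696
[... 156 characters left out ...]
(y): [(-60, 4, 53.7, 54.7), (-55, 5, 51.4, 55.5), (-50, 3, 57.2, 57.5), (-45, 5, 57.9, 62.0), (-40, 3, 57.8, 60.5), (-35, 4, 55.4, 57.7), (-30, 3, 53.7, 55.2), (-25, 3, 55.5, 57.0), (-20, 3, 51.5, 55.8), (-15, 4, 54.7, 57.7), (-10, 2, 52.7, 56.9), (-5, 3, 51.0, 53.0), (0, 5, 54.3, 58.7)]
(-56, [121, 115, 118]) (-53, [133, 129, 128]) (-50, [133, 129, 128]) (-47, [186, 181, 172]) (-44, [205, 199, 188]) (-41, [205, 199, 188]) (-38, [210, 204, 192]) (-35, [205, 200, 189]) (-32, [192, 186, 175]) (-29, [192, 186, 175]) (-26, [171, 166, 160]) (-23, [176, 172, 166]) (-20, [186, 182, 174]) (-17, [186, 182, 174]) (-14, [208, 203, 193]) (-11, [214, 207, 197]) (-8, [214, 207, 197]) (-5, [212, 206, 194])
```

Run:
```python
from fit import *
im=np.load('pics/top30.npy').astype(np.float32); ps=[0.5514,-0.0048,0.1103]
def prof(ys,xs,z):
    out=[]
    for x in xs:
        q=proj('top',jig2w(ps,[(x,y,z) for y in ys])).astype(np.float32)
        out.append(cv2.remap(im,q[:,0].reshape(1,-1),q[:,1].reshape(1,-1),cv2.INTER_LINEAR)[0].mean(0).astype(int).tolist())
    return out
xs=list(range(-66,-2,3))
print('block z54',list(zip(xs,prof(range(-40,10,3),xs,54))))
xs=list(range(-25,3,3)); print('fence z27',list(zip(xs,prof(range(-140,-70,5),xs,27))))
s=arm.get_state(); print(s['t'],np.round(s['eef_pos'],3),np.round(s['force'],2))
arm.job_done(); print('handed in')
```

```text
block z54 [(-66, [167, 136, 93]), (-63, [165, 135, 92]), (-60, [161, 129, 86]), (-57, [210, 181, 125]), (-54, [251, 236, 172]), (-51, [248, 229, 166]), (-48, [243, 220, 155]), (-45, [244, 221, 156]), (-42, [245, 225, 161]), (-39, [245, 223, 159]), (-36, [244, 222, 158]), (-33, [244, 224, 162]), (-30, [244, 222, 158]), (-27, [244, 221, 156]), (-24, [244, 222, 159]), (-21, [238, 215, 154]), (-18, [216, 175, 116]), (-15, [200, 123, 57]), (-12, [200, 113, 44]), (-9, [190, 110, 44]), (-6, [189, 112, 46]), (-3, [195, 115, 48])]
fence z27 [(-25, [246, 220, 131]), (-22, [253, 234, 140]), (-19, [232, 201, 117]), (-16, [153, 97, 46]), (-13, [128, 66, 26]), (-10, [191, 110, 45]), (-7, [205, 120, 51]), (-4, [209, 123, 53]), (-1, [218, 129, 53]), (2, [220, 130, 53])]
22.85 [0.476 0.392 0.182] [ 0.45  0.21 -0.62]
the job is handed in; nothing more can be done
handed in
```

The job is handed in at about t = 22.9 s. `job_done` gave no verdict, so success rests on the checks below.

**What I did**
- I pressed the spring button flush with the shut fingertips. The stop moved only about 2.6 mm at first and stuck. Pressing again with a short drag towards +y freed it, and it kicked out to about 13.5 mm.
- I gripped the tab and drew the stop out at 10–15 mm/s. After about 60 mm of travel the pull rose from 3 N to 9.8 N and the arm stopped dead. I backed off to about 0 N before letting go.
- I picked up the near offcut and lowered it onto the bed. I slid it until I felt the stop plate (5.6 N) and a light sideways force (2.1 N). Then I released it and moved the arm clear.

**Last checks, all by numbers from the camera data**
- **Button:** in the top view a bright spot with dark rims sits at about y = -27 mm in the plate hole, with depth readings of 56–58 mm. These suit a raised button, but depth noise is several mm.
- **Offcut, height and tilt:** its top reads about 53–54 mm (54 mm expected), with tilt under about 0.02 rad.
- **Offcut, fence side:** its top face runs from about x = -57 to -17 mm. The fence edge reads about -14 mm on the same scale, so the gap is roughly 1–3 mm (limit 7 mm).
- **Offcut, angle:** noisy depth gives about 0.025–0.03 rad (limit 0.06), and the gripper's yaw matched the jig within 0.005.

**What failed or disagreed**
- **Camera offset:** the two cameras place the jig about 4 mm apart.
- **Fingertips:** the visible tips sat about 23 mm behind the reported TCP. I found the true heights by touch.
- **Sideways contact:** the 2.1 N may have been friction on the stop plate, so contact with the fence is not certain.
- **Press force:** one press on the tube reached 40.4 N at the wrist for a moment. It was fingertip contact, but it is close to the 40 N limit for the arm or gripper body.
- **Final pictures:** the picture limit stopped me viewing the last two.

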